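# Hang the specimen holder in the dip tank and load the weld plate

## Robot

A 6-joint arm with a two-finger parallel gripper is mounted at the origin on the work surface. World frame = base frame: x ahead of the robot, y to its left, z up, the work surface at z = 0. Lengths are in m, angles in degrees, forces in N, time in s.
With the tool pointing down it reaches from about 0.4 to 0.825 m from the base axis. Payload 7 kg.
Tool frame: the origin (TCP) lies at the very end of the fingers, on their centre line; the grasp point (between the pads) lies r.pinch_z behind it (r.pinch_z is the distance from the TCP to the grasp point, in m); z points along the fingers, y is the direction in which the jaws open and shut (so a half turn about z gives the same grasp; the last joint's range is limited). The gripper opens to 88 mm and grips with 3 to 60 N. Pads are 19 mm wide; open, the fingers measure 130 mm over their backs; the gripper's body (78 mm by 193 mm) begins 47 mm behind the grasp point.
Start: joints at [88.069, 20.546, 0.682, 0, -70.136, -16.507], TCP at [0.213, 0.64, 0.227] pointing down, gripper open.
Joint ranges: [-176.03, 176.03], [-82.01, 121.73], [-58.28, 71.71], [-173.87, 95.51], [-174.79, -0.11], [-173.66, 173.66]. Speed limits (degrees/s): [136.94, 136.94, 172.46, 180, 180, 180].

## Interface

Orientations are given as [roll, pitch, yaw] about the fixed x, y, z axes, in that order (R = Rz(yaw) Ry(pitch) Rx(roll)).
In Python, from plant import r gives the robot as it stands. The module is installed in compiled form; this text tells all that it offers.
- The arm moves only by the tool servo_tool, never from a script. Its argument "steps" is a list of rows, each a list of 5 numbers: the finger opening in cm, from 0 to 8.76, then the shift along the tool's x, y, z in cm, then the turn about the tool's z in degrees. In form: [[fingers, x, y, z, spin], ...]. A call has 1 to 8 rows; each row shifts and turns the commanded pose from where the row before left it, along the tool's axes as they then stand; what a row does not reach is not made up. A row lasts 1/8 s, in which the tool goes at most 62.5 mm and 10.7 degrees, less where a joint would pass 70% of its speed; a pose out of reach is approached as far as the arm can. A call with a gripper value outside its range is refused whole. The fingers move at their own pace and stop on an object; "squeeze" is the grip in N (left out, the last holds). Time passes only in rows, so rows that do not move let the fingers close. It gives the time, the measured TCP pose, the force and the opening at its end, in the units of the state.
- r.get_state(): the state, without advancing time (a new reading comes with each control period).
- r.capture(name): name is "side" or "top" or "wrist"; returns the picture (480x640x3 uint8, red, green, blue); there is no depth.
- r.calibration(name): a dict with "K" (3x3 intrinsics, pixels), "rvec" (rotation vector, rad) and "tvec" (3), from world to camera coordinates, as OpenCV has them; the wrist camera has in their place "tool_from_camera" (4x4, takes a point from camera to tool coordinates, whose origin is the TCP and whose axes are the flange's). Camera axes: x right, y down, z forward; pixel columns grow to the right and rows downward; lengths in m; the calibration is good to about 2 mm. The wrist camera is an equidistant fisheye: a pixel r from the principal point sees the ray r / f radians off the axis. A picture is of the moment at which its call begins: read the wrist's pose just before it. calibration takes no time and is no camera call.
- r.close_job(): hands the job in, once; it reports no verdict.
The state is a dict: "time_s": time; "joints": joint angles; "qd": joint speeds; "joint_torque": joint torques, N m; "tcp_pos": TCP position; "eef_rot": TCP orientation; "contact_force": force on the tool from outside, world axes, zero at the start; "moment": the same for the moment, N m; "gripper_width": finger opening in m.
Only numpy, scipy, OpenCV 4.12 (cv2) and the standard library are available. Lean on these libraries where they do the work, as an engineer would, in place of code of your own. Each camera call takes 0.05 s, during which the arm holds its last target.

## Task

Lift the hook-on specimen holder off the sloping drain stand and hang it inside the dip tank, its bent lip fully home over the long wall that faces the robot and its trough inside the tank. Then stand the steel weld plate with the orange top edge upright in the holder's trough, orange edge up. Set both down and let go, never dropping them, and leave everything else as it stands.

Things in the scene. Friction and masses are not known exactly. Their poses are not given: they have to be found in the camera images.
- holder: Hook-on specimen holder of steel sheet, 0.3-0.45 kg. Origin: middle of the underside of its bent lip (sits on the rim); x to the trough, y along the lip, z up. The lip is a 100 mm long inverted U, 13 mm clear (x +-6.5), outer leg flared, ending 26 mm down; back plate x 6.5 to 9.5, down to z -95; trough at its foot, front face x 59. It hangs by its lip on the drain stand, leaning 35 deg.
- holder_grip (a point): Centre of the holder's orange grip bar, 29 mm above the holder's origin along its z; axes as the holder's. The bar is 76 mm long (y), 10 mm thick (x), 22 mm high, on two posts at y +-30; its underside is 15 mm above the lip's top. Pinch it across its 10 mm.
- holder_slot (a point): Middle of the trough's inner floor: x 47, y 0, z -92 mm in the holder's frame, same axes. Trough clear 18 mm in x, 76 mm in y, about 50 mm deep with flared tops (27 mm at the mouth). Between it and the back plate is an open gap of 25 mm.
- stand: Drain stand, fixed: white panel 8 mm thick, 150 mm wide, 115 mm long, leaning 35 deg with its top edge towards the robot, on steel legs over a drip tray. Origin: centre of its underside, x away from the robot; top edge at x -45, z 145 mm. The holder lies on its upper face (holder z leans to the robot, holder x points away and up); to free it, slide it 30 mm or more along its own z.
- tank: Empty open dip tank of grey plastic, fixed, outside 220 (x) by 280 (y) by 120 mm high, walls 8 mm. Origin: centre of its underside; x away from the robot, z up. Its long walls are the -x one, facing the robot, and the +x one.
- tank_rim (a point): Middle of the top edge of the tank's long wall that faces the robot: x -106, y 0, z 120 mm in the tank's frame, same axes (x into the tank, y along the wall). The edge is 8 mm wide; the inside is 264 mm long. The hung holder's origin lies on this edge.
- weld_plate: Steel test plate, 60 mm wide (y), 10 mm thick (x), 110 mm tall (z), 0.4-0.65 kg; top 10 mm painted orange, dark weld bead 13 mm thick at 57 to 67 mm height. Origin: centre of its foot. Stands on edge in one slot of a wooden rack: slots 14 mm wide, foot 8 mm and slot walls 40 mm above the bench, next plate 48 mm away. Pinch it across its thickness near the top.
- hole_plate: Bystander: aluminium plate of the same size with white top edge and small drilled holes, in the same rack. Origin: centre of its foot.
- notch_plate: Bystander: dark steel plate of the same size with blue top edge, in the same rack. Origin: centre of its foot.
- cal_block: Bystander: small steel calibration block with a rounded end, 65 x 25 x 44 mm, on the bench. Origin: underside.
- probe: Bystander: small black ultrasonic probe on a clear wedge, 45 x 22 x 30 mm, on the bench. Origin: underside.
- blue_bin: Bystander: small open blue bin, 100 x 70 x 45 mm, on the bench. Origin: centre of its underside.
- bottle: Bystander: white plastic bottle with red cap, 52 mm diameter, 150 mm tall, standing on the bench. Origin: centre of its underside.

How it is judged:
By the outcome, as a careful person would: the job done as asked, in the order asked, and still so for the second after the job is handed in, with the robot touching nothing.
It also fails if it takes over 72 s, if anything falls off the work surface, if the arm or the gripper's body presses on something with over 40 N, if the wrist force passes 120 N, or if a joint passes its speed limit or range.

## Working session

There is one attempt and no reset: what is moved stays moved. The work goes in short steps, Python scripts to look and compute and a tool call to move; the robot and the scene stay as the last step left them, time stands still between calls to the robot, and variables do not carry over. Pictures are saved under pics/ and viewed, and the job is handed in when it is done.

Besides the shell and the picture viewer there is one more tool, called after "Call:" in YAML: its name, and indented under it one key for each argument. servo_tool: Moves the arm, as the interface text tells. Its arguments: {"type":"object","properties":{"steps":{"type":"array","items":{"type":"array","items":{"type":"number"}}},"squeeze":{"type":"number"}},"required":["steps"]}

```bash
mkdir -p pics; cat > h.py <<'E'
import numpy as np, cv2
from plant import r
from scipy.spatial.transform import Rotation as Ro
def snap(n,f):
    s=r.get_state(); im=r.capture(n); cv2.imwrite('pics/'+f+'.png',cv2.cvtColor(im,cv2.COLOR_RGB2BGR)); return im,s
def ray(n,uv):
    c=r.calibration(n); K=np.array(c['K']); R=cv2.Rodrigues(np.array(c['rvec'],float))[0]; t=np.array(c['tvec']).ravel()
    d=np.linalg.inv(K)@np.array([uv[0],uv[1],1.]); return -R.T@t, R.T@d/np.linalg.norm(d)
def rayw(uv,s):
    c=r.calibration('wrist');K=np.array(c['K']);T=np.array(c['tool_from_camera'])
    x=(uv[0]-K[0,2])/K[0,0];y=(uv[1]-K[1,2])/K[1,1];th=np.hypot(x,y)
    d=np.array([x/th*np.sin(th),y/th*np.sin(th),np.cos(th)])
    R=Ro.from_euler('xyz',s['eef_rot'],degrees=True).as_matrix();p=np.array(s['tcp_pos'])
    return R@T[:3,3]+p, R@(T[:3,:3]@d)
def onz(od,z): o,d=od; return o+d*(z-o[2])/d[2]
def tri(a,b):
    o1,d1=a;o2,d2=b;A=np.stack([d1,-d2],1);k=np.linalg.lstsq(A,o2-o1,rcond=None)[0]
    p,q=o1+k[0]*d1,o2+k[1]*d2; return (p+q)/2,np.linalg.norm(p-q)
def proj(n,P):
    c=r.calibration(n); return cv2.projectPoints(np.array(P,float).reshape(-1,3),np.array(c['rvec'],float),np.array(c['tvec'],float),np.array(c['K']),None)[0][:,0]
E
python3 - <<'E'
from h import *
for n in ['side','top','wrist']:
    snap(n,n+'0'); c=r.calibration(n); print(n,{k:np.round(v,3).tolist() for k,v in c.items()})
    if n!='wrist': print(ray(n,(320,240)))
print(r.get_state(), r.pinch_z)
E
```

```text
side {'K': [[504.013, 0.0, 323.387], [0.0, 504.013, 233.182], [0.0, 0.0, 1.0]], 'rvec': [2.243, -0.484, 0.208], 'tvec': [-0.542, 0.268, 0.77]}
(array([ 0.33465025, -0.59465743,  0.70193838]), array([ 0.29305893,  0.6863221 , -0.66564137]))
top {'K': [[514.596, 0.0, 328.147], [0.0, 514.596, 235.94], [0.0, 0.0, 1.0]], 'rvec': [2.204, -2.174, 0.044], 'tvec': [0.01, 0.589, 1.039]}
(array([0.53419539, 0.00530262, 1.06824225]), array([ 0.04392384,  0.02840266, -0.99863106]))
wrist {'K': [[371.648, 0.0, 317.395], [0.0, 371.648, 236.687], [0.0, 0.0, 1.0]], 'tool_from_camera': [[0.0, -0.965, -0.264, 0.07], [1.0, 0.0, -0.0, -0.001], [0.001, -0.264, 0.965, -0.158], [0.0, 0.0, 0.0, 1.0]]}
{'time_s': 0.15, 'joints': array([ 8.80702191e+01,  2.05814547e+01,  6.45663202e-01, -1.30532689e-02,
       -7.01366428e+01, -1.65054242e+01]), 'qd': array([ 0.02082256, -0.17189782,  0.12070492,  0.03420674, -0.05926138,
        0.07985153]), 'joint_torque': array([-4.47458679e-04, -5.83274567e+01,  2.93288219e+01,  7.00100362e+00,
        8.82635883e-03, -1.14896657e-04]), 'tcp_pos': array([0.21339143, 0.63998883, 0.22584789]), 'eef_rot': array([ 1.79927064e+02, -8.81375987e-03, -1.84396425e+01]), 'contact_force': array([-0.16551004,  0.07824547,  1.18435022]), 'moment': array([-0.04311669, -0.04509705,  0.03999575]), 'gripper_width': 0.08763733715121025} 0.0188
```

View pics/side0.png

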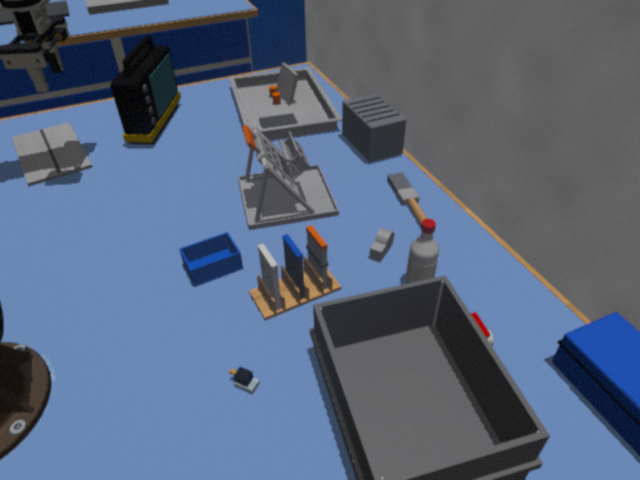

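View pics/top0.png

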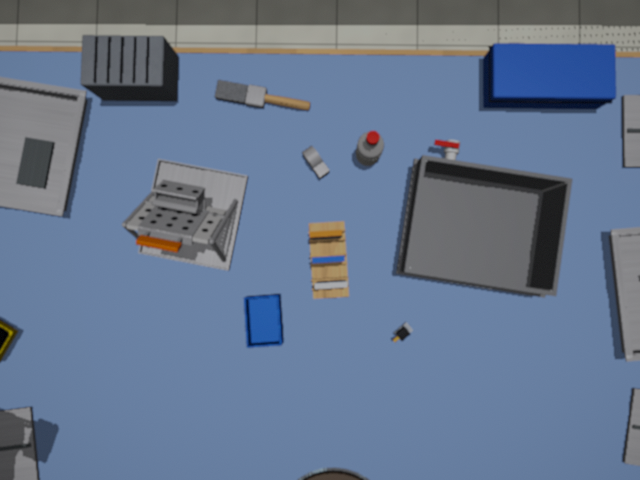

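View pics/wrist0.png

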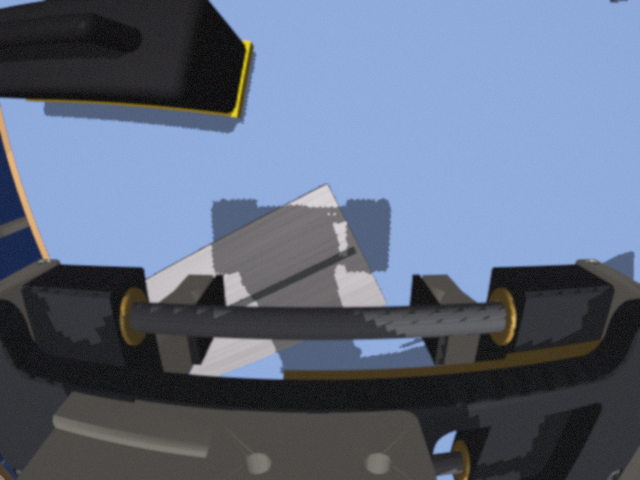

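The side view shows the orange bar on the stand at about (248,137). The weld plate is the back one in the rack, with its orange top at about (316,240). In the top view the bar is at (159,243), the orange plate edge at (326,233), and the tank's near wall runs from (402,272) to (558,293). Next I'll enlarge the crops and measure.

```bash
python3 - <<'E'
import cv2,numpy as np
t=cv2.imread('pics/top0.png');s=cv2.imread('pics/side0.png')
a=cv2.resize(t[150:310,110:370],None,fx=3,fy=3,interpolation=2);cv2.imwrite('pics/c1.png',a)
a=cv2.resize(s[110:320,225:355],None,fx=3.5,fy=2.8,interpolation=2)
a=cv2.resize(s[110:320,180:360],None,fx=2.8,fy=2.8,interpolation=2);cv2.imwrite('pics/c2.png',a)
a=cv2.resize(t[140:310,390:580],None,fx=3.5,fy=3.5,interpolation=2);cv2.imwrite('pics/c3.png',a)
for n,i in(('top',t),('side',s)):
    h=cv2.cvtColor(i,cv2.COLOR_BGR2HSV)
    m=cv2.inRange(h,(3,190,120),(16,255,255))
    k,l,st,c=cv2.connectedComponentsWithStats(m)
    for j in range(1,k):
        if st[j,4]>40:
            pts=np.argwhere(l==j)[:,::-1].astype(np.float32)
            print(n,st[j],c[j].round(1),cv2.boxPoints(cv2.minAreaRect(pts)).round(1).tolist())
E
```

```text
top [137 236  43  16 350] [158.  243.2] [[136.3000030517578, 243.3000030517578], [138.0, 234.8000030517578], [179.1999969482422, 243.0], [177.5, 251.5]]
side [243 126  11  18  92] [247.9 134.8] [[242.8000030517578, 126.30000305175781], [248.6999969482422, 124.69999694824219], [253.60000610351562, 142.8000030517578], [247.8000030517578, 144.39999389648438]]
side [308 227  18  20 104] [316.1 236.2] [[306.6000061035156, 228.10000610351562], [310.0, 225.39999389648438], [325.29998779296875, 244.0], [321.8999938964844, 246.6999969482422]]
```

View pics/c1.png

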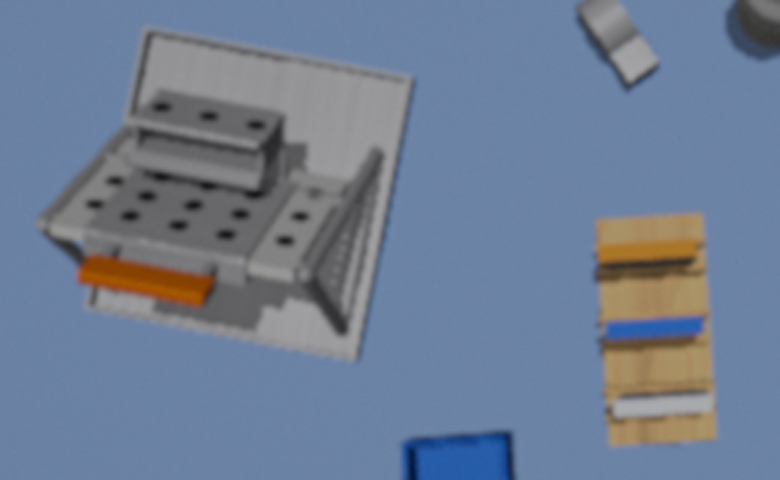

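View pics/c2.png

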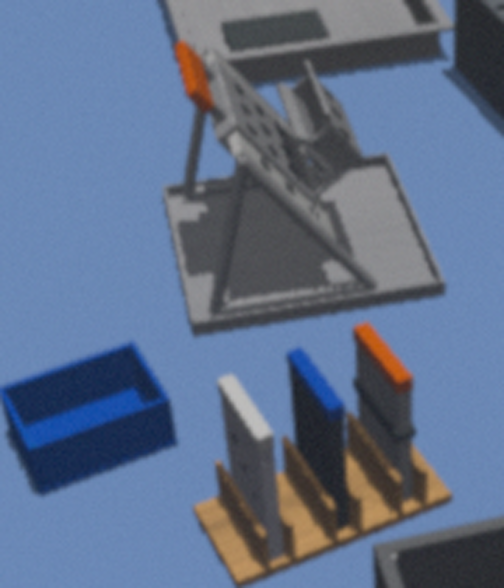

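View pics/c3.png

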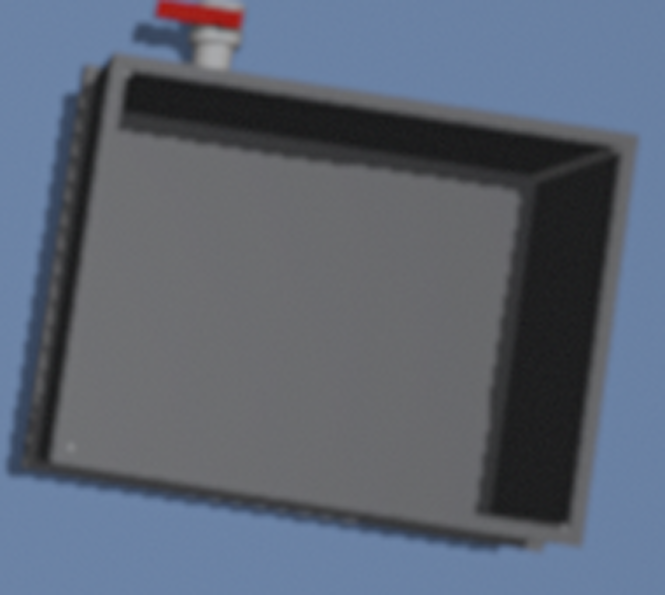

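```bash
python3 - <<'E'
from h import *
print('bar', tri(ray('top',(157.7,243.1)),ray('side',(248.2,134.6))))
for uv in ((137.2,239),(178.3,247.2)): print(' end',onz(ray('top',uv),.168))
print('rim')
P=[onz(ray('top',uv),.12) for uv in ((422,155.7),(571.7,178.6),(555.7,295.1),(400,273.5))]
for p in P: print(p.round(4))
for i in range(4): d=P[(i+1)%4]-P[i]; print(np.linalg.norm(d).round(4),np.degrees(np.arctan2(d[1],d[0])).round(2))
print('plate side', tri(ray('top',(326.3,233.5)),ray('side',(316.1,236.2))))
for c in ((598,250),(697,247),(600,263),(698,260),(606,325),(705,322)):
    uv=(110+c[0]/3,150+c[1]/3); print('plate',c,onz(ray('top',uv),.118).round(4))
# tray corners (stand)
for c in ((148,28),(412,77),(358,360),(85,308)): print('tray',onz(ray('top',(110+c[0]/3,150+c[1]/3)),.01).round(4))
# panel top edge corners
for c in ((40,223),(310,275)): print('ptop',onz(ray('top',(110+c[0]/3,150+c[1]/3)),.145).round(4))
E
```

```text
bar (array([0.56478315, 0.31450476, 0.17227594]), np.float64(0.0010189393640374024))
 end [0.57115759 0.35256964 0.168     ]
 end [0.55773696 0.27959047 0.168     ]
rim
[ 0.7351 -0.1548  0.12  ]
[ 0.6957 -0.4306  0.12  ]
[ 0.4812 -0.3994  0.12  ]
[ 0.5164 -0.1155  0.12  ]
0.2787 -98.14
0.2168 171.71
0.2861 82.93
0.2222 -10.18
plate side (array([0.58906626, 0.02056209, 0.11719559]), np.float64(0.0017794735704208752))
plate (598, 250) [0.5881 0.0523 0.118 ]
plate (697, 247) [ 0.5907 -0.0088  0.118 ]
plate (600, 263) [0.5801 0.0509 0.118 ]
plate (698, 260) [ 0.5827 -0.0095  0.118 ]
plate (606, 325) [0.5419 0.0466 0.118 ]
plate (705, 322) [ 0.5446 -0.0143  0.118 ]
tray [0.7444 0.3728 0.01  ]
tray [0.7123 0.1883 0.01  ]
tray [0.5164 0.221  0.01  ]
tray [0.5494 0.4102 0.01  ]
ptop [0.5983 0.3875 0.145 ]
ptop [0.5692 0.2236 0.145 ]
```

Call:
servo_tool:
  steps:
    - [8.76,0,0,-5,0]
    - [8.76,3,1.4,-3,0]
    - [8.76,5,2.3,0,0]
    - [8.76,5,2.3,0,0]
    - [8.76,5,2.3,0,0]
    - [8.76,5,2.3,0,0]
    - [8.76,5,2.3,0,0]
    - [8.76,5,2.3,0,0]

```text
time_s: 1.15
tcp_pos: [0.4794, 0.3903, 0.3065]
eef_rot: [180.0, 0.0, -18.4]
contact_force: [0.6, 0.2, -0.1]
gripper_width: 0.0877
```

Call:
servo_tool:
  steps:
    - [8.76,5,2.3,0,0]
    - [8.76,4.7,2.1,0,0]
    - [8.76,0,0,0,10]
    - [8.76,0,0,0,10]
    - [8.76,0,0,0,10]
    - [8.76,0,0,0,10]
    - [8.76,0,0,0,10]
    - [8.76,0,0,0,10]

```text
time_s: 2.15
tcp_pos: [0.5564, 0.3193, 0.3062]
eef_rot: [180.0, -0.0, -78.8]
contact_force: [0.9, -0.5, -0.4]
gripper_width: 0.0877
```

Call:
servo_tool:
  steps:
    - [8.76,0,0,0,10]
    - [8.76,0,0,0,10]
    - [8.76,0,0,0,1.8]
    - [8.76,0,0,0,0]
    - [8.76,0,0,0,0]

```text
time_s: 2.78
tcp_pos: [0.5565, 0.3194, 0.3065]
eef_rot: [180.0, -0.0, -100.1]
contact_force: [0.1, -0.8, -1.1]
gripper_width: 0.0877
```

```bash
python3 - <<'E'
from h import *
im,s=snap('wrist','w1'); print(s)
snap('side','s1')
E
```

```text
{'time_s': 2.775, 'joints': array([ 4.72400634e+01,  1.52781182e+01,  3.50552205e+00, -2.86586698e-04,
       -7.82337578e+01, -5.73462962e+01]), 'qd': array([ 0.05190754,  0.02980301,  0.0176836 ,  0.06604876, -0.00414306,
       -0.64519336]), 'joint_torque': array([ 6.29908004e-05, -5.21475041e+01,  3.04534757e+01,  7.27319419e+00,
       -4.76070901e-02,  2.03508977e-02]), 'tcp_pos': array([0.55654749, 0.31935882, 0.30650908]), 'eef_rot': array([ 1.79996335e+02, -5.19831722e-03, -1.00106291e+02]), 'contact_force': array([ 0.12370815, -0.81779922, -1.0546928 ]), 'moment': array([ 0.09282483, -0.04382164,  0.00181346]), 'gripper_width': 0.08771685175969517}
```

View pics/w1.png

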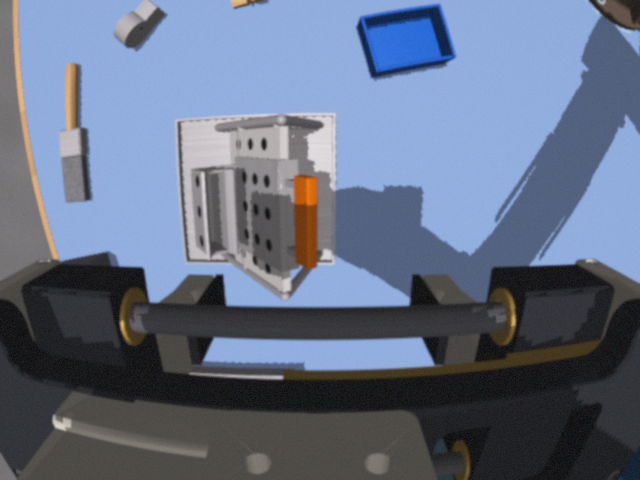

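View pics/s1.png

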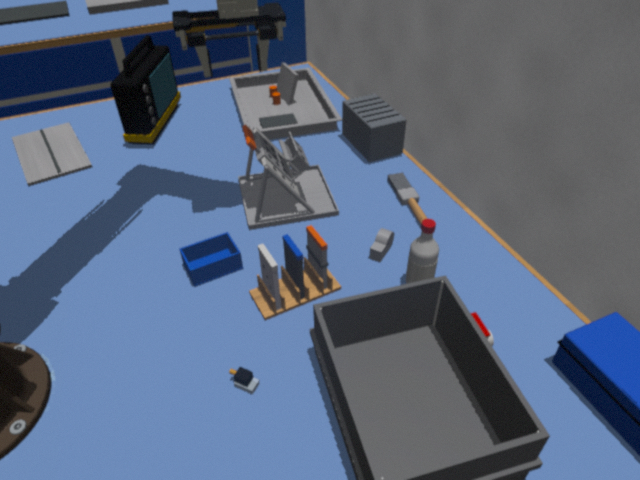

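The wrist view shows the orange bar upright in the image, from (305,176) to (306,268), so the yaw agrees. I'll cast rays to it.

```bash
cat >> h.py <<'E'
def omask(im,lo=(3,190,100)):
    h=cv2.cvtColor(im,cv2.COLOR_RGB2HSV); m=cv2.inRange(h,lo,(16,255,255)); k,l,st,c=cv2.connectedComponentsWithStats(m)
    return [(st[j],c[j],cv2.boxPoints(cv2.minAreaRect(np.argwhere(l==j)[:,::-1].astype(np.float32)))) for j in range(1,k) if st[j,4]>40]
E
python3 - <<'E'
from h import *
im=cv2.cvtColor(cv2.imread('pics/w1.png'),cv2.COLOR_BGR2RGB); s=r.get_state()
for st,c,b in omask(im):
    print(st,c,b.round(1).tolist())
    if st[1]<300 and st[1]>150:
        print('ctr',onz(rayw(c,s),.172), tri(rayw(c,s),ray('top',(157.7,243.1))), tri(rayw(c,s),ray('side',(248.2,134.6))))
        for p in b: print(onz(rayw(p,s),.176).round(4))
E
```

```text
[ 295  176   21   92 1766] [305.45073613 219.95583239] [[295.0, 176.0], [315.0, 176.0], [315.0, 267.0], [295.0, 267.0]]
ctr [0.56521026 0.31450447 0.172     ] (array([0.56455279, 0.31354325, 0.17587997]), np.float64(0.0007902018794001741)) (array([0.56524343, 0.31445061, 0.17219695]), np.float64(9.720945990338729e-05))
[0.5665 0.2776 0.176 ]
[0.5512 0.2804 0.176 ]
[0.5645 0.3541 0.176 ]
[0.5808 0.3512 0.176 ]
```

Call:
servo_tool:
  steps:
    - [8.76,0.3,-0.9,3,0]
    - [8.76,0,0,4,0]
    - [8.76,0,0,4,0]
    - [8.76,0,0,2,0]
    - [8.76,0,0,1,0]
    - [8.76,0,0,0,0]
    - [8.76,0,0,0,0]

```text
time_s: 3.75
tcp_pos: [0.5655, 0.3153, 0.1678]
eef_rot: [-179.9, 0.1, -100.2]
contact_force: [-0.2, -0.2, 0.1]
gripper_width: 0.0873
```

```bash
python3 - <<'E'
from h import *
im,s=snap('wrist','w2'); print(s['tcp_pos'],s['contact_force'])
im,s=snap('side','s2'); cv2.imwrite('pics/s2c.png',cv2.cvtColor(cv2.resize(im[60:220,180:360],None,fx=4,fy=3.75,interpolation=2),cv2.COLOR_RGB2BGR))
E
```

```text
[0.5654702  0.31526561 0.16780597] [-0.19092151 -0.16364064  0.13903429]
```

View pics/w2.png

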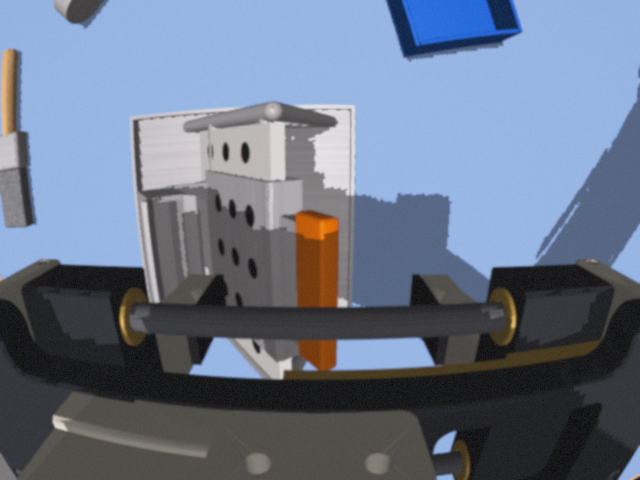

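View pics/s2c.png

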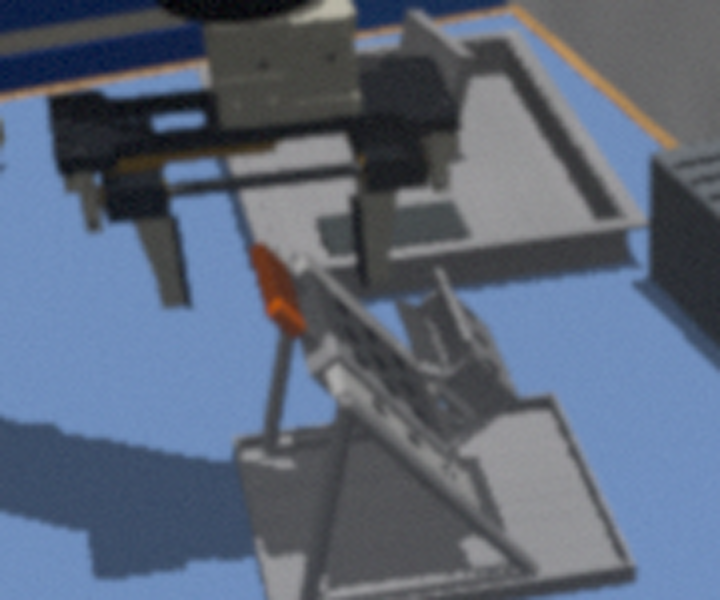

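The bar is midway between the pads (column 317) and the fingers straddle it. I'll lower 1 cm and close.

Call:
servo_tool:
  steps:
    - [8.76,0,0,0.5,0]
    - [8.76,0,0,0.5,0]
    - [5,0,0,0,0]
    - [3,0,0,0,0]
    - [2.2,0,0,0,0]
    - [1.5,0,0,0,0]
    - [0.5,0,0,0,0]
    - [0.5,0,0,0,0]
  squeeze: 20

```text
time_s: 4.85
tcp_pos: [0.5649, 0.3148, 0.1566]
eef_rot: [-180.0, 0.0, -100.2]
contact_force: [0.4, 0.1, 0.7]
gripper_width: 0.0334
```

```bash
python3 - <<'E'
from h import *
im,s=snap('wrist','w3'); print(s['tcp_pos'],s['contact_force'],s['moment'],s['gripper_width'])
im,s=snap('side','s3'); cv2.imwrite('pics/s3c.png',cv2.cvtColor(cv2.resize(im[60:220,180:360],None,fx=4,fy=3.75,interpolation=2),cv2.COLOR_RGB2BGR))
E
```

```text
[0.56494521 0.31479387 0.1566119 ] [0.35785015 0.07101145 0.69910502] [ 0.11776812 -0.05848332  0.014832  ] 0.03344535678453268
```

View pics/s3c.png

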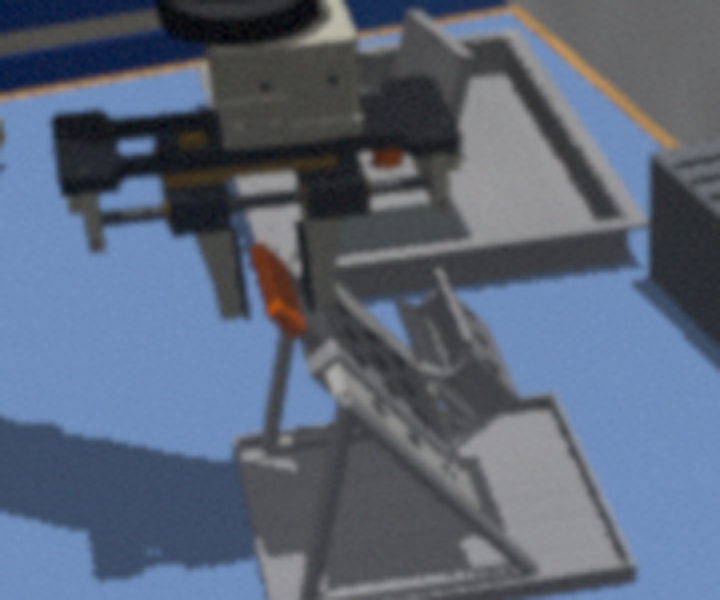

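Still closing. I'll let it finish.

Call:
servo_tool:
  steps:
    - [0.5,0,0,0,0]
    - [0.5,0,0,0,0]
    - [0.5,0,0,0,0]
    - [0.5,0,0,0,0]

```text
time_s: 5.45
tcp_pos: [0.5658, 0.3148, 0.1569]
eef_rot: [-179.9, 0.0, -100.2]
contact_force: [5.8, -1.3, -0.8]
gripper_width: 0.0191
```

```bash
python3 - <<'E'
from h import *
im,s=snap('side','s4'); print(s['tcp_pos'],s['contact_force'],s['moment'],s['gripper_width']);cv2.imwrite('pics/s4c.png',cv2.cvtColor(cv2.resize(im[60:220,180:360],None,fx=4,fy=3.75,interpolation=2),cv2.COLOR_RGB2BGR))
E
```

```text
[0.56578477 0.31482853 0.15690786] [ 5.75675171 -1.27291078 -0.79116455] [-0.40156759 -2.20039393 -0.02216386] 0.019089570686749206
```

View pics/s4c.png

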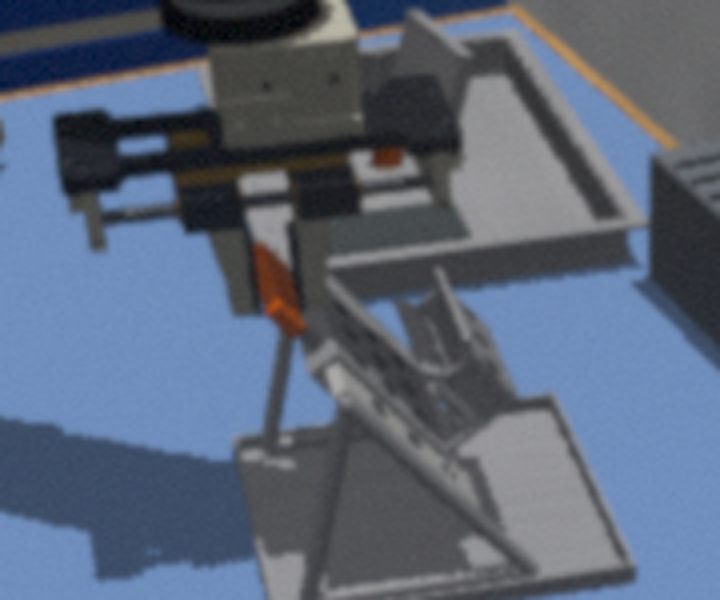

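Call:
servo_tool:
  steps:
    - [0.5,0,0.23,-0.33,0]
    - [0.5,0,0.29,-0.41,0]
    - [0.5,0,0.29,-0.41,0]
    - [0.5,0,0.29,-0.41,0]

```text
time_s: 6.0
tcp_pos: [0.555, 0.3167, 0.1724]
eef_rot: [-179.9, 0.0, -100.2]
contact_force: [7.2, -1.5, -2.5]
gripper_width: 0.0186
```

```bash
python3 - <<'E'
from h import *
im,s=snap('side','s5'); print(s['tcp_pos'],s['contact_force'],s['moment'],s['gripper_width']);cv2.imwrite('pics/s5c.png',cv2.cvtColor(cv2.resize(im[60:220,180:360],None,fx=4,fy=3.75,interpolation=2),cv2.COLOR_RGB2BGR))
E
```

```text
[0.55503963 0.31674845 0.17244991] [ 7.24816851 -1.46552657 -2.53617857] [-0.42858265 -2.78877813  0.03708946] 0.018591864239869527
```

View pics/s5c.png

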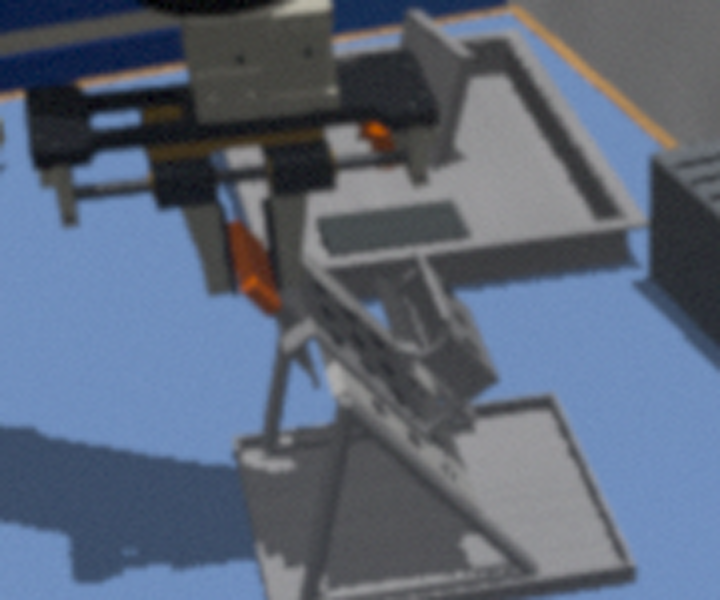

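Call:
servo_tool:
  steps:
    - [0.5,0,0.29,-0.41,0]
    - [0.5,0,0.29,-0.41,0]
    - [0.5,0,0.29,-0.41,0]
    - [0.5,0,0.29,-0.41,0]
    - [0.5,0,0.29,-0.41,0]
    - [0.5,0,0.29,-0.41,0]
    - [0.5,0,0.29,-0.41,0]
    - [0.5,0,0.29,-0.41,0]

```text
time_s: 7.05
tcp_pos: [0.5317, 0.3207, 0.2049]
eef_rot: [-180.0, -0.0, -100.2]
contact_force: [6.0, -1.4, -3.7]
gripper_width: 0.0191
```

```bash
python3 - <<'E'
from h import *
im,s=snap('side','s6'); print(s['tcp_pos'],s['contact_force'],s['moment'],s['gripper_width']);cv2.imwrite('pics/s6c.png',cv2.cvtColor(cv2.resize(im[60:220,180:360],None,fx=4,fy=3.75,interpolation=2),cv2.COLOR_RGB2BGR))
E
```

```text
[0.53165599 0.32072655 0.20488825] [ 5.98354751 -1.43668752 -3.65995884] [-0.34533626 -2.3091437  -0.0230024 ] 0.019091603330594953
```

View pics/s6c.png

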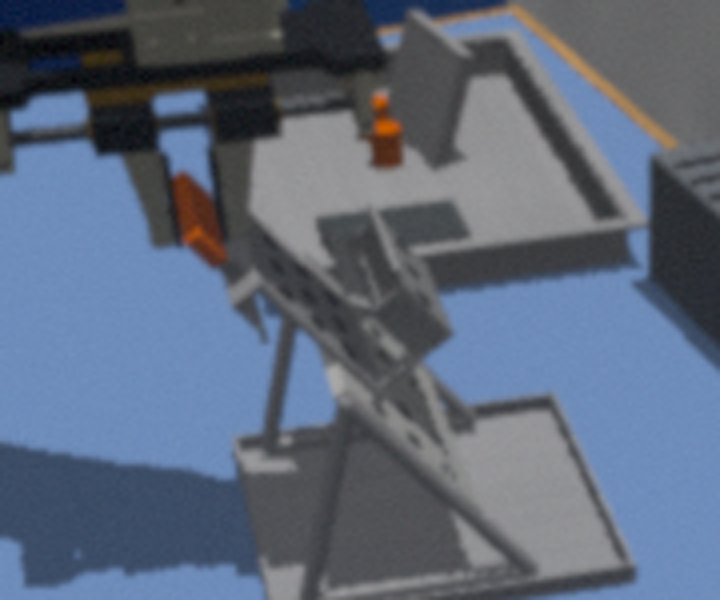

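Call:
servo_tool:
  steps:
    - [0.5,0,0,-1,0]
    - [0.5,0,0,-1,0]
    - [0.5,0,0,-1,0]
    - [0.5,0,0,-1,0]
    - [0.5,0,0,-1,0]
    - [0.5,0,0,-1,0]
    - [0.5,0,0,-1,0]
    - [0.5,0,0,-1,0]

```text
time_s: 8.1
tcp_pos: [0.5308, 0.3208, 0.2851]
eef_rot: [179.9, -0.0, -100.2]
contact_force: [0.3, 0.0, -3.9]
gripper_width: 0.0099
```

Call:
servo_tool:
  steps:
    - [0.5,0,0,-2,0]
    - [0.5,0,0,-2,0]
    - [0.5,0,0,-1,0]
    - [0.5,0,0,0,0]

```text
time_s: 8.6
tcp_pos: [0.5313, 0.321, 0.3354]
eef_rot: [-180.0, 0.0, -100.2]
contact_force: [-0.4, 0.3, -3.7]
gripper_width: 0.01
```

```bash
python3 - <<'E'
from h import *
im,s=snap('side','s7'); print(s['tcp_pos'],s['contact_force'],s['moment'],s['gripper_width']);cv2.imwrite('pics/s7c.png',cv2.cvtColor(cv2.resize(im[0:220,150:360],None,fx=3,fy=2.7,interpolation=2),cv2.COLOR_RGB2BGR))
snap('wrist','w7')
E
```

```text
[0.53129233 0.32104382 0.33540283] [-0.41509336  0.31804247 -3.6640904 ] [ 0.17060839  0.00169861 -0.01019244] 0.009966894599975887
```

View pics/s7c.png

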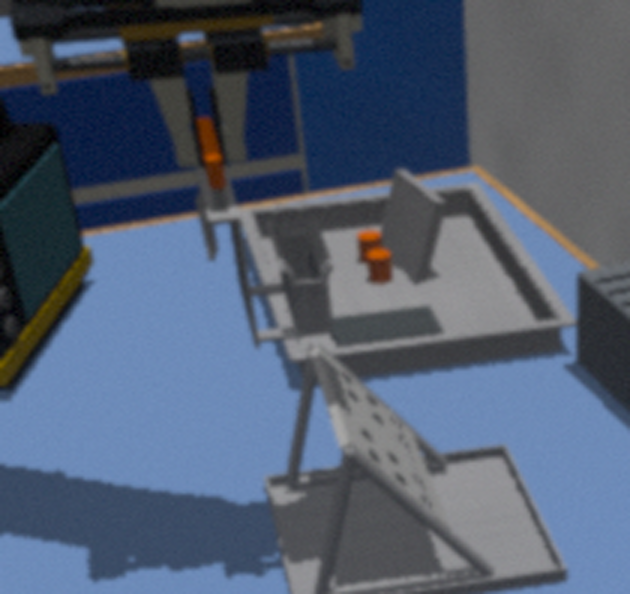

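View pics/w7.png

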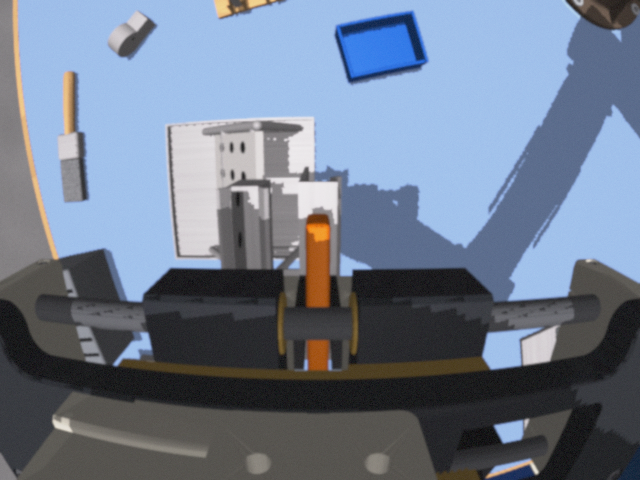

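The holder now hangs upright between the pads, 10 mm opening, about 3.7 N. I'll firm up the grip and carry it to a point above the tank's near wall.

Call:
servo_tool:
  steps:
    - [0.5,0,0,0,0]
    - [0.5,1,-0.1,0,0]
    - [0.5,2,-0.3,0,0]
    - [0.5,3,-0.4,0,0]
    - [0.5,4,-0.5,0,0]
    - [0.5,4,-0.5,0,0]
    - [0.5,4,-0.5,0,0]
    - [0.5,4,-0.5,0,0]
  squeeze: 40

```text
time_s: 9.7
tcp_pos: [0.5187, 0.0962, 0.3355]
eef_rot: [-180.0, 0.0, -100.3]
contact_force: [0.7, 0.0, -3.7]
gripper_width: 0.0095
```

Call:
servo_tool:
  steps:
    - [0.5,4,-0.5,0,0]
    - [0.5,4,-0.5,0,0]
    - [0.5,4,-0.5,0,0]
    - [0.5,4,-0.5,0,0]
    - [0.5,4,-0.5,0,0]
    - [0.5,4,-0.5,0,0]
    - [0.5,4,-0.5,0,0]
    - [0.5,3,-0.4,0,0]

```text
time_s: 10.7
tcp_pos: [0.501, -0.2154, 0.3355]
eef_rot: [-180.0, -0.0, -100.3]
contact_force: [0.1, 0.1, -4.2]
gripper_width: 0.01
```

Call:
servo_tool:
  steps:
    - [0.5,2.5,-0.3,0,-1]
    - [0.5,1.5,-0.2,0,-1.2]
    - [0.5,0.7,0,0,0]
    - [0.5,0,0,0,0]
    - [0.5,0,0,0,0]

```text
time_s: 11.32
tcp_pos: [0.4998, -0.2595, 0.3351]
eef_rot: [-180.0, 0.0, -98.0]
contact_force: [0.6, 0.0, -3.3]
gripper_width: 0.0096
```

```bash
python3 - <<'E'
from h import *
im,s=snap('wrist','w8'); print(s['tcp_pos'],s['eef_rot'],s['contact_force'],s['gripper_width'],s['time_s'])
snap('side','s8');snap('top','t8')
E
```

```text
[ 0.49975353 -0.25954047  0.33514699] [-1.79983147e+02  6.88033218e-03 -9.80413630e+01] [ 0.60922121  0.03303377 -3.34146845] 0.009562431797484257 11.325
```

View pics/w8.png

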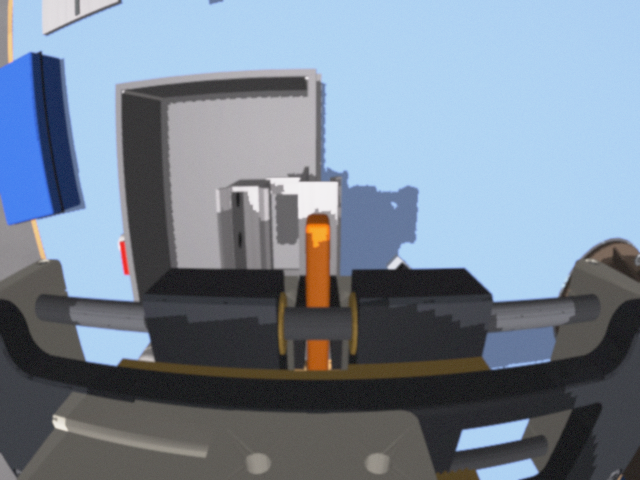

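View pics/s8.png

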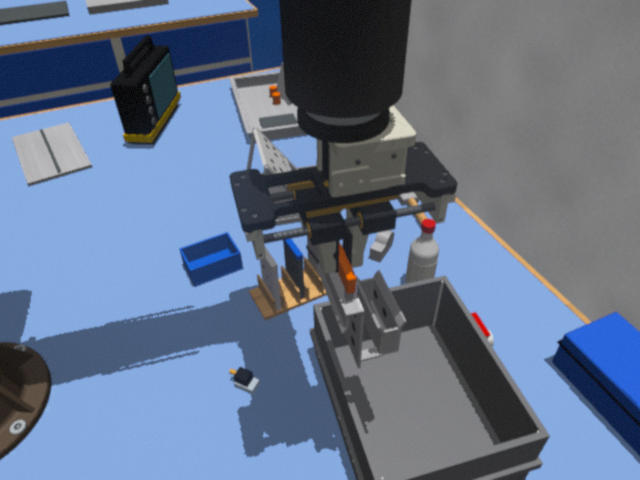

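View pics/t8.png

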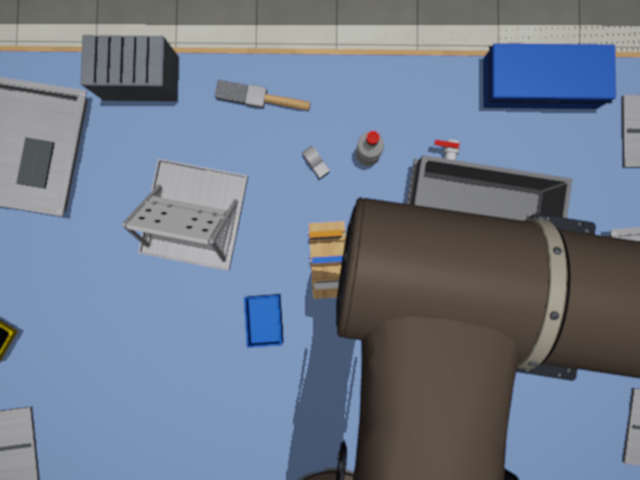

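```bash
python3 - <<'E'
import cv2
i=cv2.imread('pics/w8.png'); cv2.imwrite('pics/w8c.png',cv2.resize(i[60:280,200:360],None,fx=4,fy=2.7,interpolation=2))
cv2.imwrite('pics/w8d.png',cv2.resize(i[60:200,260:360],None,fx=6,fy=4,interpolation=2))
E
```

View pics/w8d.png

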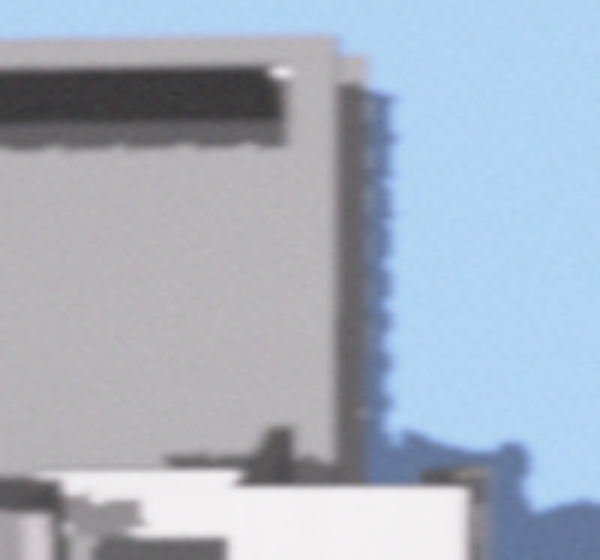

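```bash
python3 - <<'E'
from h import *
s=r.get_state(); R=Ro.from_euler('xyz',s['eef_rot'],degrees=True).as_matrix(); p=s['tcp_pos']
for uv in ((315.5,69.3),(315.5,90),(315.5,130),(315.5,170),(307.5,75)):
    P=onz(rayw(uv,s),.12); print(uv,P.round(4),'tool',(R.T@(P-p)).round(4))
# bar sides rays at near end
im=cv2.cvtColor(cv2.imread('pics/w8.png'),cv2.COLOR_BGR2RGB)
h=cv2.cvtColor(im,cv2.COLOR_RGB2HSV); m=cv2.inRange(h,(3,150,60),(20,255,255))
for row in (222,235,250,262):
    c=np.where(m[row,280:360])[0]+280; 
    if len(c): 
        for cc in (c[0],c[-1]): print(row,cc,(R.T@(onz(rayw((cc,row),s),s['tcp_pos'][2]+.021)-p)).round(4))
# lip top plate white corner
for c in ((470,487),(290,487),):
    uv=(260+c[0]/6,60+c[1]/4); print('lip',uv,(R.T@(onz(rayw(uv,s),s['tcp_pos'][2]-.016)-p)).round(4))
E
```

```text
(315.5, 69.3) [ 0.4824 -0.3967  0.12  ] tool [ 0.1385 -0.0016  0.2151]
(315.5, 90) [ 0.4854 -0.3756  0.12  ] tool [ 0.1172 -0.0016  0.2151]
(315.5, 130) [ 0.491  -0.3356  0.12  ] tool [ 0.0768 -0.0016  0.2151]
(315.5, 170) [ 0.4967 -0.2957  0.12  ] tool [ 0.0365 -0.0016  0.2151]
(307.5, 75) [ 0.4911 -0.392   0.12  ] tool [ 0.1327 -0.0095  0.2151]
222 307 [ 0.0375 -0.0038 -0.021 ]
222 327 [ 0.0375  0.0038 -0.021 ]
235 307 [ 0.0324 -0.0038 -0.021 ]
235 329 [ 0.0324  0.0046 -0.021 ]
250 307 [ 0.0264 -0.0039 -0.021 ]
250 328 [ 0.0264  0.0043 -0.021 ]
262 307 [ 0.0215 -0.0039 -0.021 ]
262 328 [ 0.0215  0.0043 -0.021 ]
lip (338.3333333333333, 181.75) [0.0484 0.01   0.016 ]
lip (308.3333333333333, 181.75) [ 0.0484 -0.0041  0.016 ]
```

Jaw yaw is parallel to the rim. The wrist view puts the wall centre 5.8 mm further forward, and the top view says about 3–4 mm. I'll shift 5 mm, lower, and look again from closer.

Call:
servo_tool:
  steps:
    - [0.5,-0.1,-0.25,1,0]
    - [0.5,0,-0.25,2,0]
    - [0.5,0,0,3,0]
    - [0.5,0,0,3,0]
    - [0.5,0,0,2,0]
    - [0.5,0,0,1,0]
    - [0.5,0,0,0,0]
    - [0.5,0,0,0,0]

```text
time_s: 12.48
tcp_pos: [0.5058, -0.2596, 0.2158]
eef_rot: [-179.9, -0.0, -98.0]
contact_force: [0.8, 0.4, -3.3]
gripper_width: 0.0095
```

```bash
python3 - <<'E'
from h import *
im,s=snap('wrist','w9'); print(s['tcp_pos'],s['eef_rot'],s['contact_force'],s['gripper_width'],s['time_s'])
b=lambda i:cv2.cvtColor(i,cv2.COLOR_RGB2BGR)
cv2.imwrite('pics/w9d.png',b(cv2.resize(im[40:240,240:380],None,fx=5,fy=3,interpolation=2)))
im,_=snap('side','s9'); cv2.imwrite('pics/s9c.png',b(cv2.resize(im[230:430,280:460],None,fx=4,fy=3,interpolation=2)))
E
```

```text
[ 0.50576032 -0.25962474  0.21583641] [-1.79923778e+02 -1.82703179e-02 -9.80202672e+01] [ 0.77470479  0.3665449  -3.28096332] 0.009546666272926234 12.475
```

View pics/w9d.png

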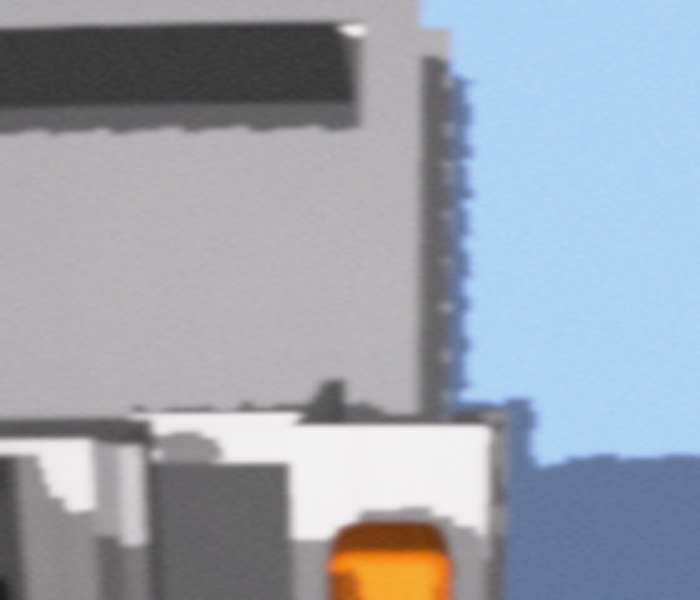

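View pics/s9c.png

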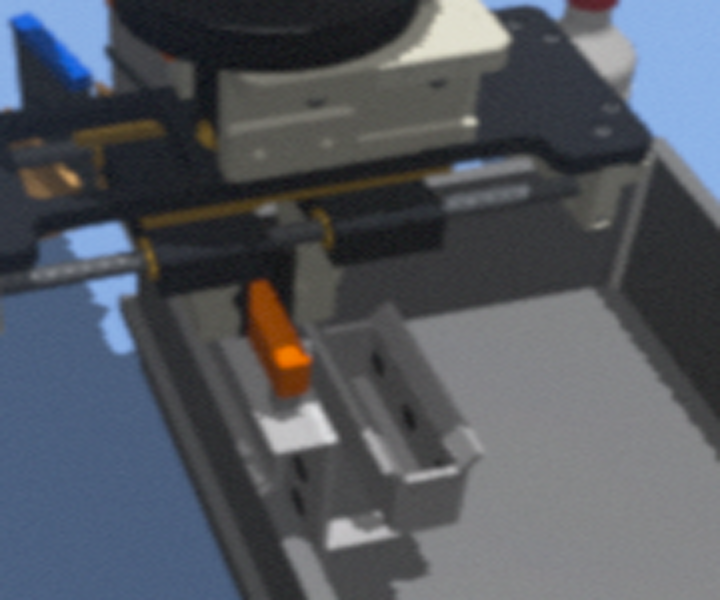

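```bash
python3 - <<'E'
from h import *
s=r.get_state(); R=Ro.from_euler('xyz',s['eef_rot'],degrees=True).as_matrix(); p=s['tcp_pos']
f=lambda c,z:(R.T@(onz(rayw((240+c[0]/5-.4,40+c[1]/3-.3),s),z)-p)).round(4)
for c in ((418,20),(418,200),(418,400),(357,90)): print(f(c,.12))
for c in ((330,560),(450,560)): print('bar',f(c,p[2]+.021),f(c,p[2]+.01))
for c in ((490,427),(505,427),(292,427)): print('lip',f(c,p[2]-.016))
E
```

```text
[0.1329 0.0041 0.0959]
[0.0906 0.0041 0.0959]
[0.0449 0.0042 0.0959]
[ 0.1162 -0.0041  0.0959]
bar [ 0.0358 -0.0043 -0.021 ] [ 0.0331 -0.0047 -0.01  ]
bar [ 0.0358  0.0048 -0.021 ] [ 0.0331  0.0052 -0.01  ]
lip [0.0483 0.0097 0.016 ]
lip [0.0483 0.0111 0.016 ]
lip [ 0.0483 -0.0089  0.016 ]
```

Wall edges at ±4.1 mm about the jaw centre, so the lip is centred. Lowering.

Call:
servo_tool:
  steps:
    - [0.5,0,0,1,0]
    - [0.5,0,0,1.5,0]
    - [0.5,0,0,1.5,0]
    - [0.5,0,0,1,0]
    - [0.5,0,0,0.6,0]
    - [0.5,0,0,0.4,0]
    - [0.5,0,0,0,0]

```text
time_s: 13.45
tcp_pos: [0.5052, -0.2595, 0.1549]
eef_rot: [180.0, -0.0, -98.0]
contact_force: [-0.2, -0.3, -3.4]
gripper_width: 0.0097
```

Call:
servo_tool:
  steps:
    - [0.5,0,0,0.3,0]
    - [0.5,0,0,0.3,0]
    - [0.5,0,0,0,0]

```text
time_s: 13.82
tcp_pos: [0.505, -0.2595, 0.1487]
eef_rot: [180.0, 0.0, -98.0]
contact_force: [-0.3, -0.4, -3.6]
gripper_width: 0.0098
```

Call:
servo_tool:
  steps:
    - [0.5,0,0,0.3,0]
    - [0.5,0,0,0.2,0]
    - [0.5,0,0,0,0]

```text
time_s: 14.2
tcp_pos: [0.505, -0.2595, 0.1437]
eef_rot: [180.0, 0.0, -98.0]
contact_force: [0.1, -1.0, -2.9]
gripper_width: 0.0096
```

Call:
servo_tool:
  steps:
    - [0.5,0,0,0.2,0]
    - [0.5,0,0,0.1,0]
    - [0.5,0,0,0,0]

```text
time_s: 14.58
tcp_pos: [0.5055, -0.2596, 0.1432]
eef_rot: [-179.9, -0.0, -98.0]
contact_force: [-4.8, 4.1, 13.2]
gripper_width: 0.0092
```

```bash
python3 - <<'E'
from h import *
b=lambda i:cv2.cvtColor(i,cv2.COLOR_RGB2BGR)
im,s=snap('side','s10'); print(s['tcp_pos'],s['contact_force'],s['moment']);cv2.imwrite('pics/s10c.png',b(cv2.resize(im[260:440,280:440],None,fx=4.5,fy=3.3,interpolation=2)))
im,s=snap('wrist','w10');cv2.imwrite('pics/w10d.png',b(cv2.resize(im[40:280,200:400],None,fx=3.5,fy=2.5,interpolation=2)))
E
```

```text
[ 0.50545722 -0.25963827  0.14319935] [-4.80257686  4.09984611 13.15530888] [ 1.81381829  2.16622917 -0.02426675]
```

View pics/s10c.png

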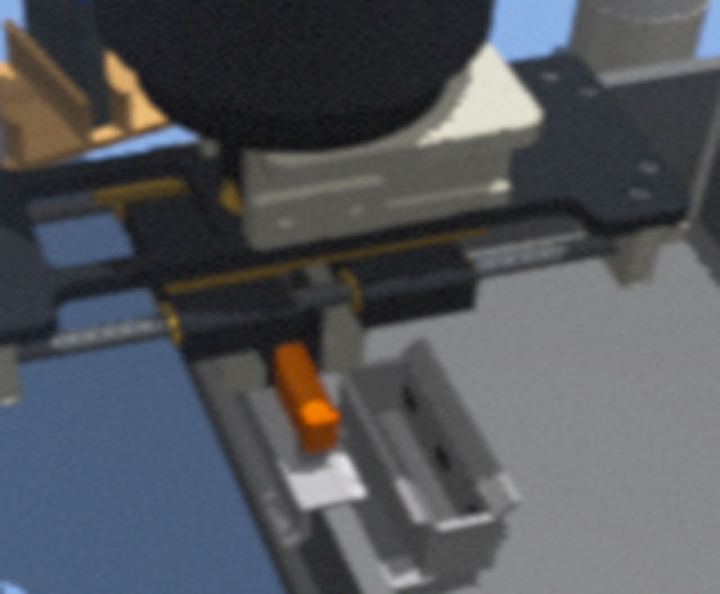

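View pics/w10d.png

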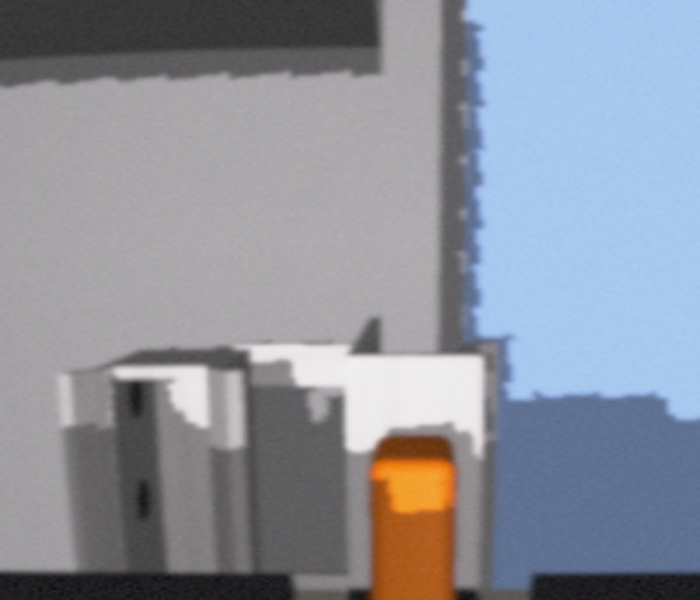

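```bash
python3 - <<'E'
from h import *
s=r.get_state()
for w,d in (((338-.4,182-.3),(348.9,413.4)),((299.1,182.5),(361.6,408.3))):
    print(tri(rayw(w,s),ray('side',d)))
R=Ro.from_euler('xyz',s['eef_rot'],degrees=True).as_matrix()
O=np.array([.5052,-.2595,.12]); yw=np.radians(-8); X=np.array([np.cos(yw),np.sin(yw),0]);Y=np.array([-X[1],X[0],0])
for dz in (0,.004,.02): print(dz,[proj('side',O+X*a-Y*.05+[0,0,.003+dz])[0].round(1).tolist() for a in(-.0095,.0095)])
E
```

```text
(array([ 0.4903263 , -0.3068556 ,  0.12267004]), np.float64(0.0035610507877841444))
(array([ 0.50813069, -0.3084568 ,  0.12357785]), np.float64(0.001757263852648593))
0 [[346.7, 413.9], [361.2, 409.9]]
0.004 [[346.8, 412.2], [361.4, 408.2]]
0.02 [[347.1, 405.3], [361.9, 401.3]]
```

The lip top triangulates to z 0.1227–0.1236, and 0.123 means fully home. I'll ease the load and let go.

Call:
servo_tool:
  steps:
    - [0.5,0,0,-0.1,0]
    - [0.5,0,0,0,0]
    - [2.5,0,0,0,0]
    - [3,0,0,0,0]
    - [3,0,0,0,0]

```text
time_s: 15.3
tcp_pos: [0.5053, -0.2596, 0.1418]
eef_rot: [-180.0, -0.0, -98.0]
contact_force: [-0.3, -0.4, 1.1]
gripper_width: 0.0293
```

Call:
servo_tool:
  steps:
    - [4,0,0,0,0]
    - [5,0,0,-1,0]
    - [5,0,0,-2,0]
    - [8.76,0,0,-3,0]
    - [8.76,0,0,-4,0]
    - [8.76,0,0,-4,0]
    - [8.76,0,0,-2,0]
    - [8.76,0,0,0,0]

```text
time_s: 16.3
tcp_pos: [0.506, -0.2598, 0.3045]
eef_rot: [-179.8, -0.0, -98.0]
contact_force: [-0.5, -0.7, -1.0]
gripper_width: 0.0868
```

```bash
python3 - <<'E'
from h import *
b=lambda i:cv2.cvtColor(i,cv2.COLOR_RGB2BGR)
im,s=snap('side','s11'); print(s['tcp_pos'],s['contact_force'],s['time_s']);cv2.imwrite('pics/s11c.png',b(cv2.resize(im[240:440,270:450],None,fx=4,fy=3,interpolation=2)))
im,s=snap('wrist','w11')
E
```

```text
[ 0.50596202 -0.2597983   0.3045141 ] [-0.50082937 -0.66839565 -0.9501291 ] 16.3
```

View pics/s11c.png

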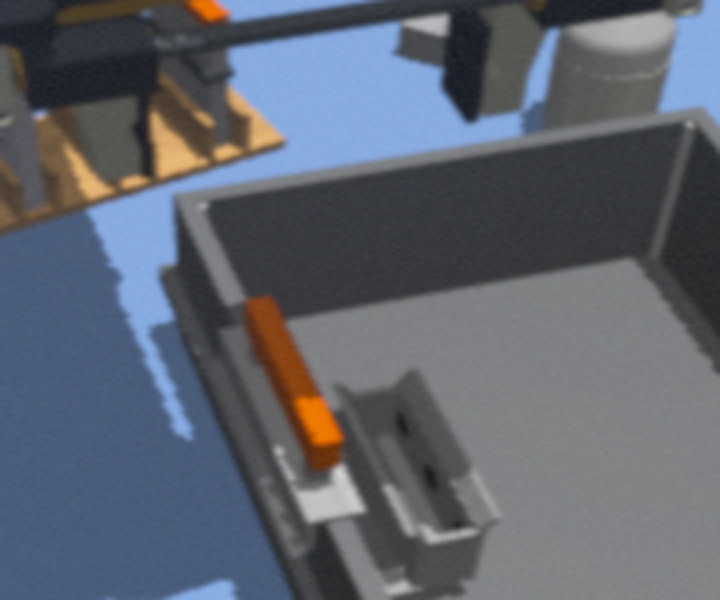

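View pics/w11.png

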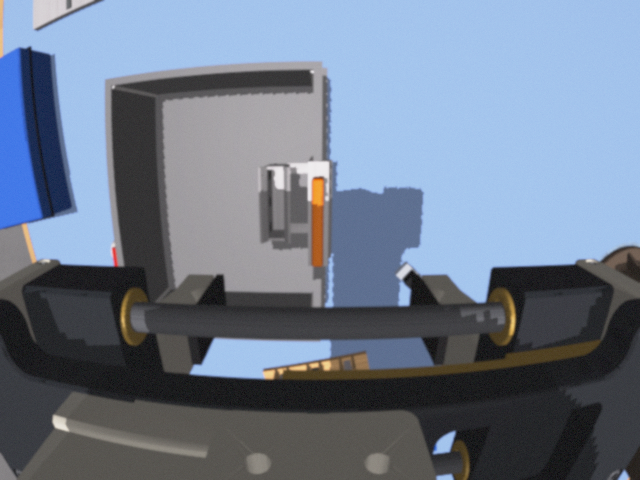

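```bash
python3 - <<'E'
import cv2
i=cv2.imread('pics/w11.png'); cv2.imwrite('pics/w11d.png',cv2.resize(i[145:285,245:345],None,fx=7,fy=4.2,interpolation=2))
E
```

```text
(no output)
```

View pics/w11d.png

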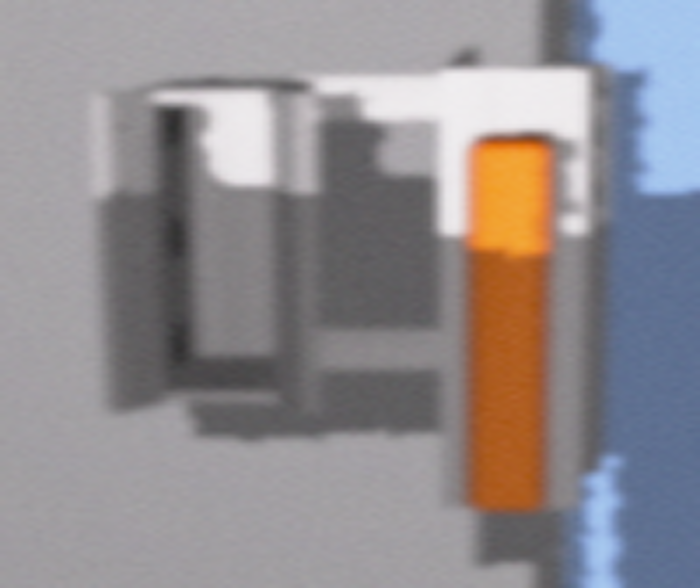

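```bash
python3 - <<'E'
from h import *
s=r.get_state(); print(s['tcp_pos'],s['eef_rot'])
f=lambda c,z:onz(rayw((245+c[0]/7-.4,145+c[1]/4.2-.3),s),z)
yw=np.radians(-8.0); X=np.array([np.cos(yw),np.sin(yw),0]);Y=np.array([-X[1],X[0],0])
O=np.array([.5052,-.2595,.12]); loc=lambda P:np.array([(P-O)@X,(P-O)@Y,P[2]-.12]).round(4)
print('bar',[loc(f(c,.16)) for c in((468,200),(552,200),(468,500),(546,500))])
print('bar ends',[loc(f(c,.16)) for c in((510,138),(507,508))])
print('mouth',[loc(f(c,.08)) for c in((92,140),(320,140),(110,400),(320,400))])
print('floor',[loc(f(c,.028)) for c in((192,250),(278,250),)])
print('lip',[loc(f(c,.123)) for c in((440,70),(590,68),(440,505),(580,500))])
E
```

```text
[ 0.50491704 -0.25936164  0.30179309] [ 1.79997618e+02  1.87890492e-02 -9.80441848e+01]
bar [array([ 0.0043, -0.0245,  0.04  ]), array([-0.0055, -0.0245,  0.04  ]), array([0.0045, 0.0369, 0.04  ]), array([-0.005 ,  0.0369,  0.04  ])]
bar ends [array([-0.0006, -0.0366,  0.04  ]), array([-0.0002,  0.0387,  0.04  ])]
mouth [array([ 0.061, -0.028, -0.04 ]), array([ 0.0272, -0.0276, -0.04  ]), array([ 0.0606,  0.0384, -0.04  ]), array([ 0.0283,  0.0384, -0.04  ])]
floor [array([ 0.0532,  0.0091, -0.092 ]), array([ 0.0385,  0.0092, -0.092 ])]
lip [array([ 0.0084, -0.0474,  0.003 ]), array([-0.011 , -0.0479,  0.003 ]), array([0.009 , 0.0512, 0.003 ]), array([-0.0102,  0.0501,  0.003 ])]
```

Call:
servo_tool:
  steps:
    - [5,-2,-0.3,0,0]
    - [3.2,-4.5,-0.6,0,0]
    - [3.2,-5,-0.7,0,0]
    - [3.2,-5,-0.7,0,0]
    - [3.2,-5,-0.7,0,0]
    - [3.2,-4.5,-0.6,0,0]
    - [3.2,-2.8,-0.4,1,0]
    - [3.2,0,0,3,-5]

```text
time_s: 17.4
tcp_pos: [0.5859, 0.0231, 0.2617]
eef_rot: [-179.9, 0.0, -92.8]
contact_force: [0.9, -0.2, 0.6]
gripper_width: 0.0321
```

Call:
servo_tool:
  steps:
    - [3.2,0,0,3,-5.4]
    - [3.2,0,0,2,0]
    - [3.2,0,0,0,0]
    - [3.2,0,0,0,0]

```text
time_s: 17.9
tcp_pos: [0.5853, 0.0205, 0.2125]
eef_rot: [-180.0, -0.0, -87.6]
contact_force: [-0.2, 0.3, 0.3]
gripper_width: 0.0319
```

```bash
python3 - <<'E'
from h import *
im,s=snap('wrist','w12'); print(s['tcp_pos'],s['eef_rot'],s['gripper_width'],s['time_s'])
R=Ro.from_euler('xyz',s['eef_rot'],degrees=True).as_matrix(); p=s['tcp_pos']
for st,c,bx in omask(im,(3,150,80)):
    print(st,c,bx.tolist(),[(R.T@(onz(rayw(q,s),.118)-p)).round(4).tolist() for q in bx])
im,_=snap('side','s12'); cv2.imwrite('pics/s12c.png',cv2.cvtColor(cv2.resize(im[130:330,210:390],None,fx=4,fy=3,interpolation=2),cv2.COLOR_RGB2BGR))
E
```

```text
[0.58533978 0.02050512 0.21250799] [-1.79978077e+02 -1.37458581e-02 -8.76160143e+01] 0.03194891714701756 17.9
[ 300  198   18   83 1112] [309.24190647 239.98830935] [[299.62774658203125, 198.1093292236328], [315.84259033203125, 197.70396423339844], [317.8975830078125, 279.902587890625], [301.6827392578125, 280.30792236328125]] [[0.0277, -0.0123, 0.0945], [0.0279, -0.0011, 0.0945], [-0.0327, 0.0003, 0.0945], [-0.033, -0.0116, 0.0945]]
```

View pics/w12.png

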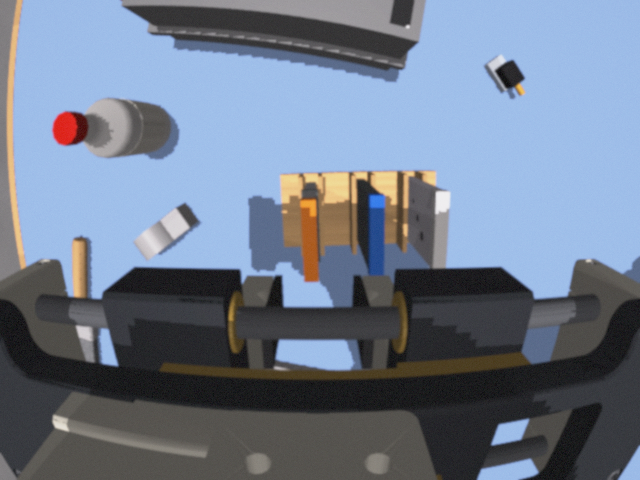

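View pics/s12c.png

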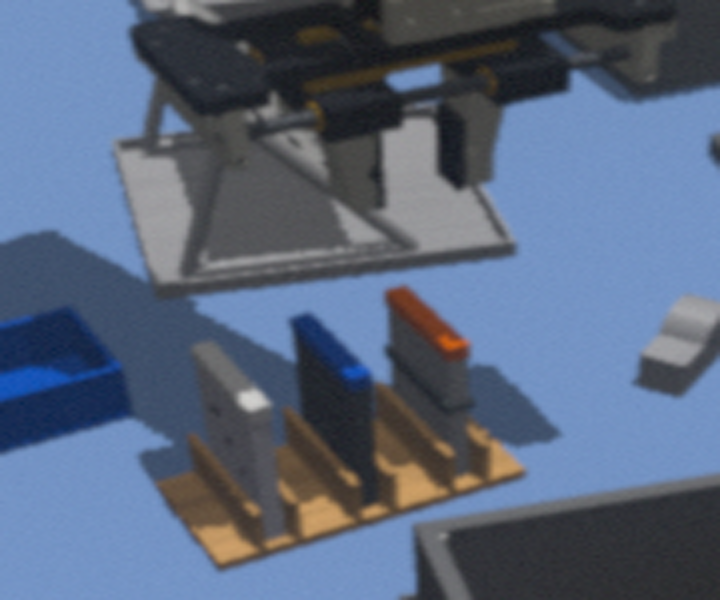

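Call:
servo_tool:
  steps:
    - [3.2,-0.2,-0.6,0,-1]
    - [3.2,0,0,2,0]
    - [3.2,0,0,3,0]
    - [3.2,0,0,2,0]
    - [3.2,0,0,0,0]
    - [3.2,0,0,0,0]

```text
time_s: 18.75
tcp_pos: [0.5918, 0.0224, 0.1431]
eef_rot: [-179.9, 0.0, -86.6]
contact_force: [0.3, 1.3, -0.0]
gripper_width: 0.032
```

```bash
python3 - <<'E'
from h import *
im,s=snap('wrist','w13'); print(s['tcp_pos'],s['eef_rot'],s['gripper_width'],s['time_s'])
R=Ro.from_euler('xyz',s['eef_rot'],degrees=True).as_matrix(); p=s['tcp_pos']
for st,c,bx in omask(im,(3,150,80)):
    print(st,[(R.T@(onz(rayw(q,s),.118)-p)).round(4).tolist() for q in bx])
E
```

```text
[0.59184463 0.02244422 0.14306568] [-1.79916171e+02  2.45308777e-03 -8.66132498e+01] 0.03203909610820241 18.75
[ 307  216   23   92 1613] [[0.0299, -0.0054, 0.0251], [0.0299, 0.0057, 0.0251], [-0.0207, 0.0062, 0.0251], [-0.0207, -0.0058, 0.0251]]
```

View pics/w13.png

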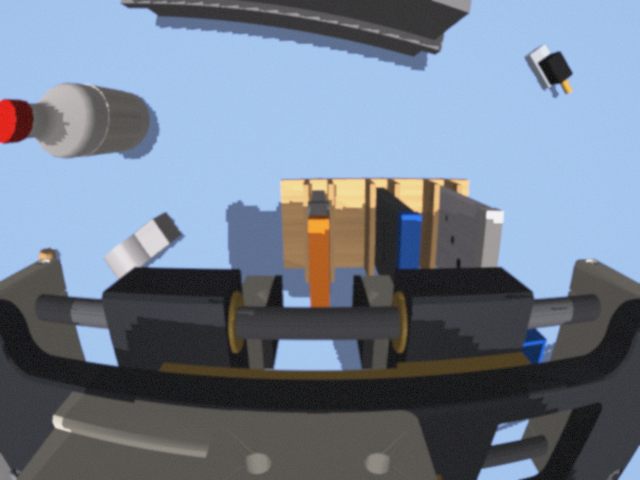

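Plate centred (±5.7 mm) and square to the jaws. Descending to grip.

Call:
servo_tool:
  steps:
    - [3.2,0,0,2,0]
    - [3.2,0,0,2,0]
    - [3.2,0,0,1.3,0]
    - [3.2,0,0,0.4,0]
    - [2,0,0,0,0]
    - [1,0,0,0,0]
    - [0.5,0,0,0,0]
    - [0.5,0,0,0,0]
  squeeze: 40

```text
time_s: 19.8
tcp_pos: [0.5913, 0.0224, 0.0856]
eef_rot: [-179.9, 0.0, -86.6]
contact_force: [-1.0, -0.2, 4.0]
gripper_width: 0.0097
```

Call:
servo_tool:
  steps:
    - [0.5,0,0,0,0]
    - [0.5,0,0,-0.5,0]
    - [0.5,0,0,-1,0]
    - [0.5,0,0,0,0]

```text
time_s: 20.3
tcp_pos: [0.5913, 0.0224, 0.1007]
eef_rot: [-179.9, 0.0, -86.6]
contact_force: [-0.2, -1.2, -4.3]
gripper_width: 0.0097
```

Call:
servo_tool:
  steps:
    - [0.5,0,0,-2,0]
    - [0.5,0,0,-3,0]
    - [0.5,0,0,-4,0]
    - [0.5,0,0,-4,0]
    - [0.5,0,0,-4,0]
    - [0.5,1,0.2,-2,0]
    - [0.5,2.5,0.5,0,0]
    - [0.5,4,0.9,0,0]

```text
time_s: 21.3
tcp_pos: [0.579, -0.0533, 0.2896]
eef_rot: [180.0, 0.0, -86.5]
contact_force: [-0.3, -0.3, -5.6]
gripper_width: 0.0097
```

Call:
servo_tool:
  steps:
    - [0.5,4,0.9,0,0]
    - [0.5,4,0.9,0,0]
    - [0.5,4,0.9,0,0]
    - [0.5,4,0.9,0,0]
    - [0.5,3,0.5,0,0]
    - [0.5,1.9,0.2,0,0]
    - [0.5,0,0,0,4]
    - [0.5,0,0,0,4]

```text
time_s: 22.3
tcp_pos: [0.5486, -0.2646, 0.2894]
eef_rot: [180.0, 0.0, -94.8]
contact_force: [1.0, -0.2, -4.9]
gripper_width: 0.01
```

Call:
servo_tool:
  steps:
    - [0.5,0,0,0,3.4]
    - [0.5,0,0,0,0]
    - [0.5,0,0,0,0]

```text
time_s: 22.68
tcp_pos: [0.5488, -0.2644, 0.2898]
eef_rot: [180.0, 0.0, -97.9]
contact_force: [-0.3, -0.1, -4.9]
gripper_width: 0.0101
```

```bash
python3 - <<'E'
from h import *
im,s=snap('wrist','w14'); print(s['tcp_pos'],s['eef_rot'],s['contact_force'],s['gripper_width'],s['time_s'])
im2,_=snap('side','s14')
b=lambda i:cv2.cvtColor(i,cv2.COLOR_RGB2BGR)
cv2.imwrite('pics/w14d.png',b(cv2.resize(im[140:300,230:390],None,fx=4.5,fy=3.6,interpolation=2)))
E
```

```text
[ 0.54877201 -0.26437058  0.28977219] [ 1.79982730e+02  9.68564796e-03 -9.79446923e+01] [-0.28938949 -0.13880755 -4.92776137] 0.010116456983168464 22.675
```

View pics/w14d.png

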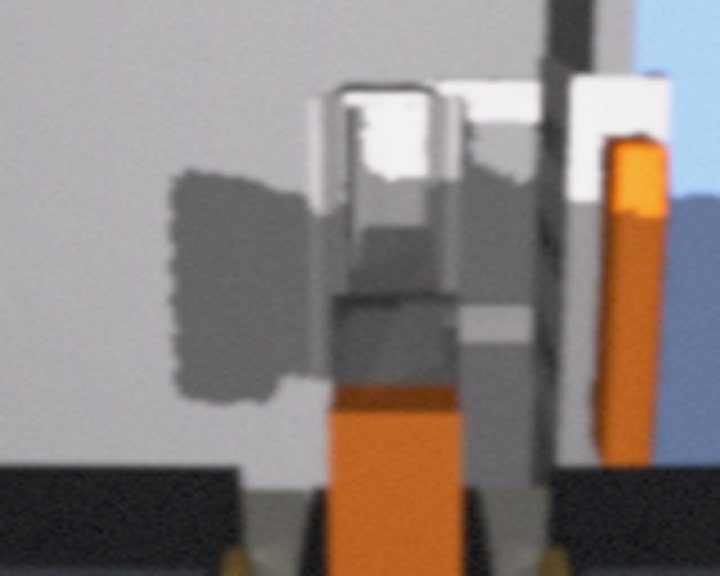

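View pics/s14.png

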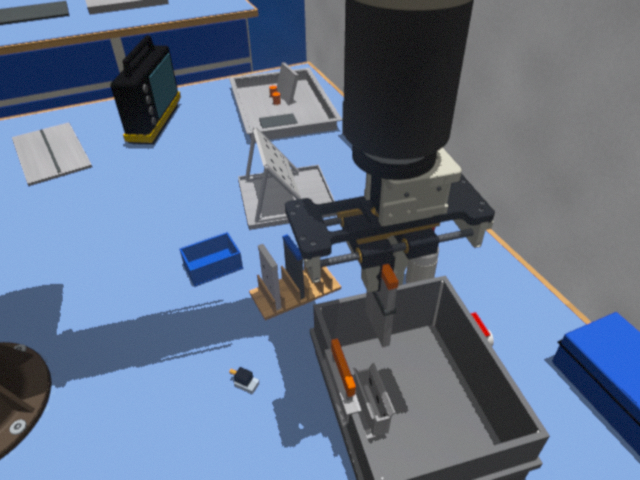

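```bash
python3 - <<'E'
from h import *
s=r.get_state(); R=Ro.from_euler('xyz',s['eef_rot'],degrees=True).as_matrix(); p=s['tcp_pos']
f=lambda c,z:(R.T@(onz(rayw((230+c[0]/4.5-.4,140+c[1]/3.6-.3),s),z)-p)).round(4)[:2]
print('mouth outer',[f(c,.08) for c in((307,120),(465,120),(313,340),(462,280))])
print('mouth inner?',[f(c,.08) for c in((330,150),(440,150))])
print('floor',[f(c,.028) for c in((358,160),(428,160),(352,250),(432,250))])
print('ends', f((390,90),.08))
print('plate bead',[f(c,p[2]-.02) for c in((333,298),(458,298))],'top',[f(c,p[2]+.033) for c in((330,415),(462,415))])
E
```

```text
mouth outer [array([ 0.034 , -0.0191]), array([0.034 , 0.0157]), array([-0.0287, -0.0184]), array([-0.0112,  0.0154])]
mouth inner? [array([ 0.0256, -0.0141]), array([0.0256, 0.0102])]
floor [array([ 0.0162, -0.009 ]), array([0.0162, 0.0086]), array([-0.0128, -0.0107]), array([-0.0128,  0.0098])]
ends [ 0.0423 -0.0008]
plate bead [array([ 0.0278, -0.0066]), array([0.0278, 0.0071])] top [array([ 0.0283, -0.005 ]), array([0.0283, 0.0054])]
```

Call:
servo_tool:
  steps:
    - [0.5,0.1,-0.1,2,0]
    - [0.5,0,0,3,0]
    - [0.5,0,0,3,0]
    - [0.5,0,0,2.5,0]
    - [0.5,0,0,1.3,0]
    - [0.5,0,0,0.5,0]
    - [0.5,0,0,0,0]
    - [0.5,0,0,0,0]

```text
time_s: 23.78
tcp_pos: [0.5502, -0.2659, 0.1681]
eef_rot: [-179.9, -0.0, -98.0]
contact_force: [-0.5, -0.1, -6.0]
gripper_width: 0.0101
```

```bash
python3 - <<'E'
from h import *
im,s=snap('wrist','w15'); print(s['tcp_pos'],s['eef_rot'],s['contact_force'],s['gripper_width'],s['time_s'])
im2,_=snap('side','s15')
b=lambda i:cv2.cvtColor(i,cv2.COLOR_RGB2BGR)
cv2.imwrite('pics/w15d.png',b(cv2.resize(im[140:300,230:410],None,fx=4,fy=3.6,interpolation=2)))
cv2.imwrite('pics/s15d.png',b(cv2.resize(im2[260:440,300:480],None,fx=4,fy=3.2,interpolation=2)))
E
```

```text
[ 0.55021596 -0.26594699  0.16805258] [-1.79900228e+02 -1.42846968e-02 -9.80238658e+01] [-0.53239393 -0.09048991 -6.01489373] 0.010129351216486516 23.775
```

View pics/w15d.png

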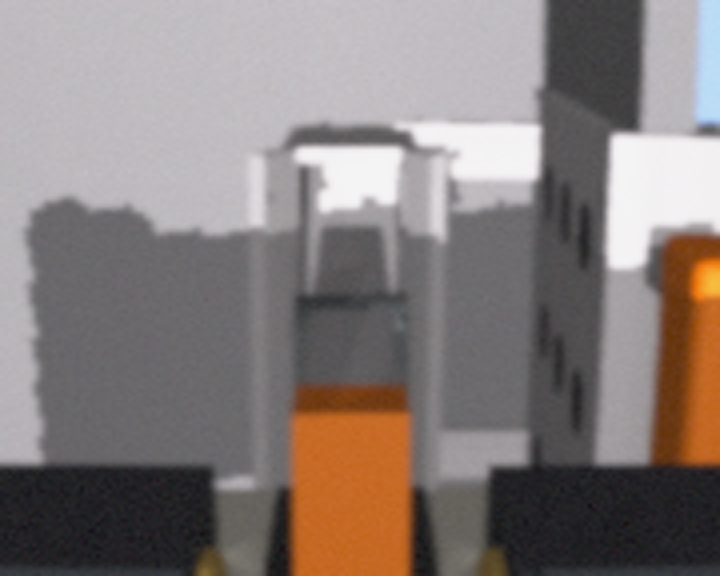

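View pics/s15d.png

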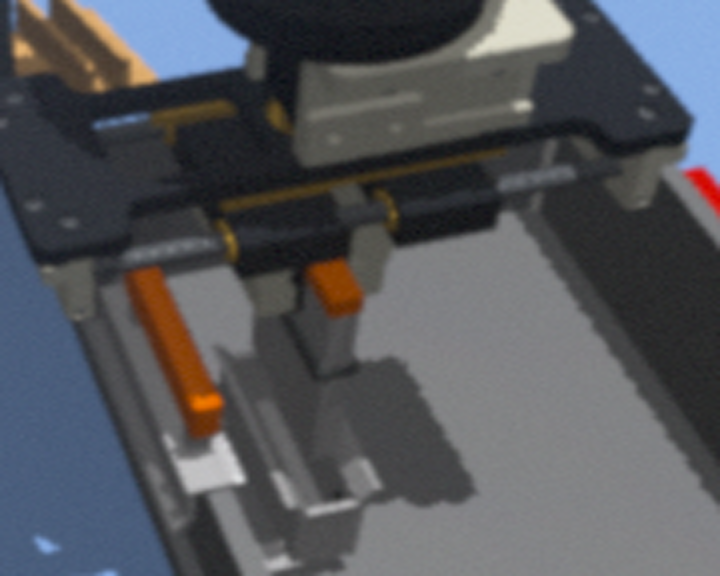

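Plate is centred over the mouth within about 1 mm. Lowering it in.

Call:
servo_tool:
  steps:
    - [0.5,0,-0.05,1,0]
    - [0.5,0,0,1,0]
    - [0.5,0,0,1,0]
    - [0.5,0,0,1,0]
    - [0.5,0,0,0.8,0]
    - [0.5,0,0,0.6,0]
    - [0.5,0,0,0.3,0]
    - [0.5,0,0,0,0]

```text
time_s: 24.88
tcp_pos: [0.5501, -0.2659, 0.1099]
eef_rot: [180.0, -0.0, -98.0]
contact_force: [0.1, -0.9, -4.5]
gripper_width: 0.0097
```

Call:
servo_tool:
  steps:
    - [0.5,0,0,0.2,0]
    - [0.5,0,0,0.1,0]
    - [0.5,0,0,0,0]

```text
time_s: 25.25
tcp_pos: [0.5501, -0.2659, 0.107]
eef_rot: [-180.0, -0.0, -98.0]
contact_force: [0.1, 0.2, -5.5]
gripper_width: 0.0097
```

Call:
servo_tool:
  steps:
    - [0.5,0,0,0.1,0]
    - [0.5,0,0,0.1,0]
    - [0.5,0,0,0,0]

```text
time_s: 25.62
tcp_pos: [0.5501, -0.2659, 0.105]
eef_rot: [-180.0, -0.0, -98.0]
contact_force: [-0.2, 0.3, -4.5]
gripper_width: 0.0099
```

Call:
servo_tool:
  steps:
    - [0.5,0,0,0.1,0]
    - [0.5,0,0,0,0]

```text
time_s: 25.88
tcp_pos: [0.5503, -0.266, 0.1049]
eef_rot: [-180.0, -0.0, -98.0]
contact_force: [-2.6, 1.2, 3.6]
gripper_width: 0.0095
```

Call:
servo_tool:
  steps:
    - [0.5,0,0,0.1,0]
    - [0.5,0,0,0,0]

```text
time_s: 26.12
tcp_pos: [0.5504, -0.2661, 0.1048]
eef_rot: [-179.9, -0.0, -98.0]
contact_force: [-4.6, 3.1, 11.5]
gripper_width: 0.0098
```

Contact at 0.105, against 0.1056 expected for the trough floor. I'll ease, open a little, and check.

Call:
servo_tool:
  steps:
    - [0.5,0,0,-0.1,0]
    - [0.5,0,0,0,0]
    - [1.4,0,0,0,0]
    - [1.8,0,0,0,0]
    - [2,0,0,0,0]
    - [2,0,0,0,0]

```text
time_s: 26.88
tcp_pos: [0.5501, -0.2659, 0.1038]
eef_rot: [180.0, -0.0, -98.0]
contact_force: [0.0, 0.7, -0.4]
gripper_width: 0.0199
```

```bash
python3 - <<'E'
from h import *
im,s=snap('wrist','w16'); print(s['tcp_pos'],s['contact_force'],s['gripper_width'],s['time_s'])
im2,_=snap('side','s16')
b=lambda i:cv2.cvtColor(i,cv2.COLOR_RGB2BGR)
cv2.imwrite('pics/w16d.png',b(cv2.resize(im[140:300,230:410],None,fx=4,fy=3.6,interpolation=2)))
cv2.imwrite('pics/s16d.png',b(cv2.resize(im2[260:440,300:480],None,fx=4,fy=3.2,interpolation=2)))
E
```

```text
[ 0.55008433 -0.26589836  0.10379203] [ 0.00323884  0.68312099 -0.35306413] 0.019949723260691363 26.875
```

View pics/w16d.png

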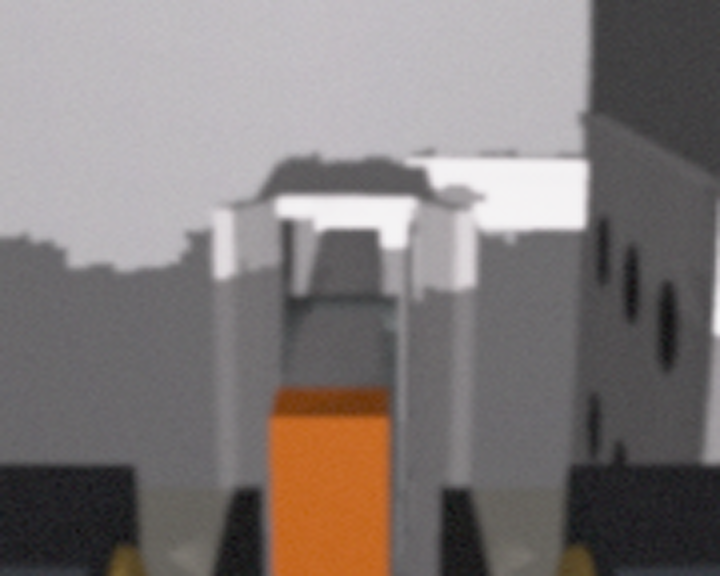

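View pics/s16d.png

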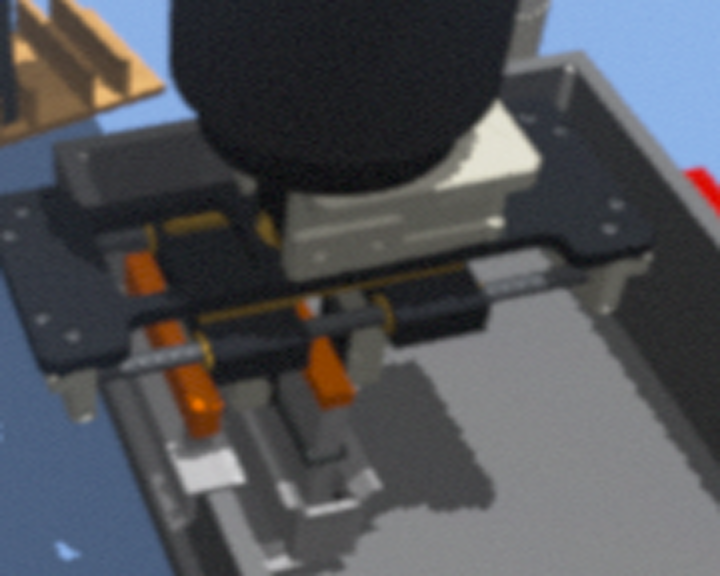

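Call:
servo_tool:
  steps:
    - [2.4,0,0,0,0]
    - [2.8,0,0,0,0]
    - [2.8,0,0,0,0]

```text
time_s: 27.35
tcp_pos: [0.5501, -0.2659, 0.104]
eef_rot: [180.0, -0.0, -98.0]
contact_force: [-0.1, -0.9, -0.1]
gripper_width: 0.0276
```

```bash
python3 - <<'E'
from h import *
im,s=snap('wrist','w17'); print(s['tcp_pos'],s['contact_force'],s['gripper_width'],s['time_s'])
b=lambda i:cv2.cvtColor(i,cv2.COLOR_RGB2BGR)
cv2.imwrite('pics/w17d.png',b(cv2.resize(im[140:300,230:410],None,fx=4,fy=3.6,interpolation=2)))
E
```

```text
[ 0.55005203 -0.26587617  0.10395824] [-0.08507388 -0.88333782 -0.05448914] 0.027645465623236103 27.35
```

View pics/w17d.png

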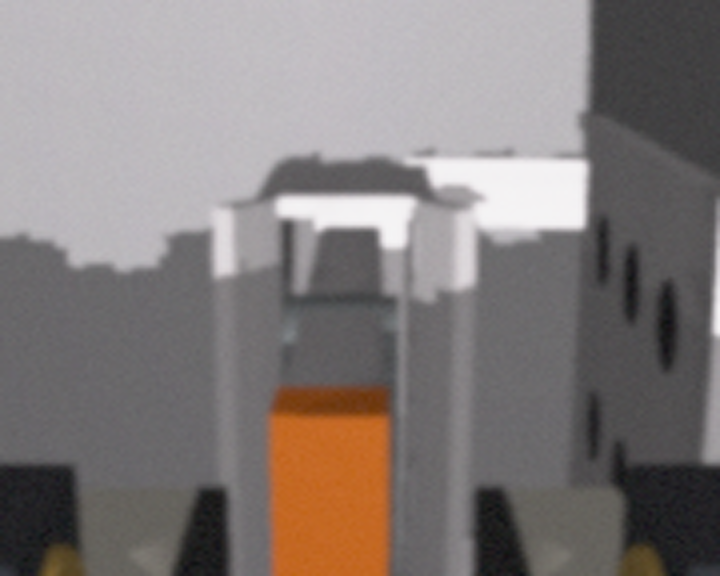

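The plate didn't move as the fingers opened further, so it stands free. Retreating straight up.

Call:
servo_tool:
  steps:
    - [2.8,0,0,-1,0]
    - [2.8,0,0,-2,0]
    - [2.8,0,0,-3,0]
    - [2.8,0,0,-4,0]
    - [2.8,0,0,-4,0]
    - [2.8,0,0,-4,0]
    - [2.8,0,0,-2,0]
    - [2.8,0,0,0,0]

```text
time_s: 28.4
tcp_pos: [0.5507, -0.2661, 0.3067]
eef_rot: [-179.8, -0.0, -98.0]
contact_force: [-0.2, 0.2, -0.3]
gripper_width: 0.028
```

Call:
servo_tool:
  steps:
    - [2.8,0,2,-2,0]
    - [2.8,-2,3,0,0]
    - [2.8,-4,3,0,0]
    - [2.8,-4,3,0,0]
    - [2.8,-4,3,0,0]
    - [2.8,-3,1,0,0]
    - [2.8,0,0,0,0]
    - [2.8,0,0,0,0]

```text
time_s: 29.4
tcp_pos: [0.4252, -0.0766, 0.3237]
eef_rot: [180.0, -0.0, -98.0]
contact_force: [-0.3, -0.4, 0.3]
gripper_width: 0.0279
```

```bash
python3 - <<'E'
from h import *
s=r.get_state();print(s['tcp_pos'],s['contact_force'],s['time_s'])
b=lambda i:cv2.cvtColor(i,cv2.COLOR_RGB2BGR)
im,_=snap('side','s18');cv2.imwrite('pics/s18d.png',b(cv2.resize(im[250:430,290:450],None,fx=4.5,fy=3.3,interpolation=2)))
im,_=snap('top','t18');cv2.imwrite('pics/t18d.png',b(cv2.resize(im[150:310,300:570],None,fx=2.9,fy=2.9,interpolation=2)))
im,s=snap('wrist','w18')
E
```

```text
[ 0.42518762 -0.07661713  0.32365386] [-0.25364664 -0.38578899  0.32687185] 29.4
```

View pics/s18d.png

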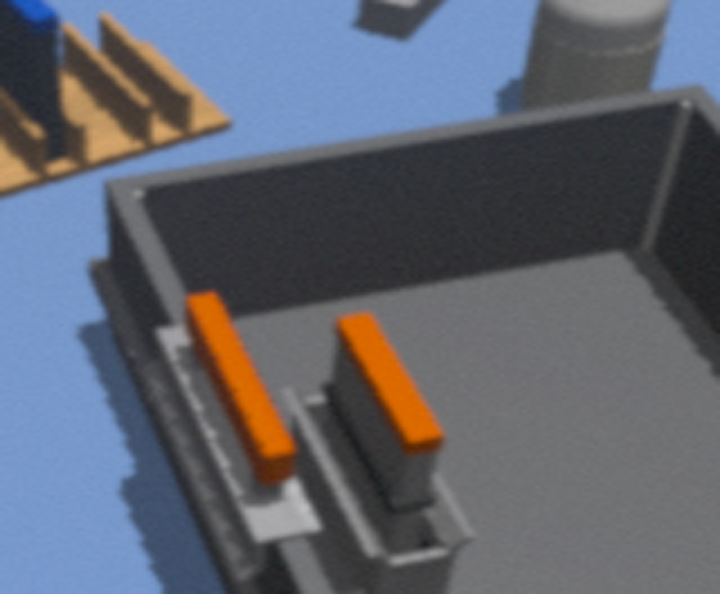

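View pics/t18.png

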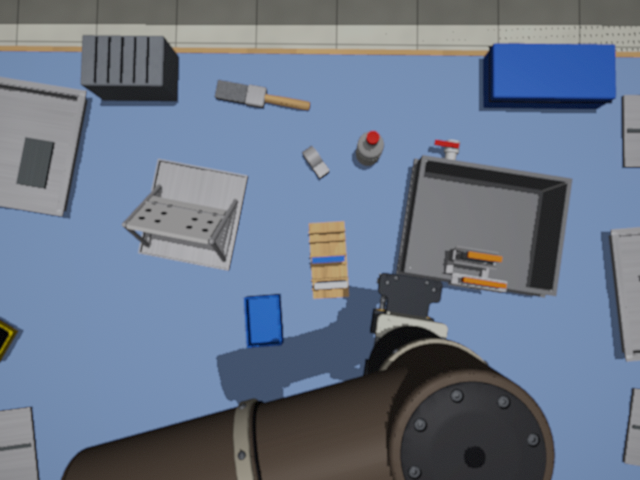

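View pics/s18.png

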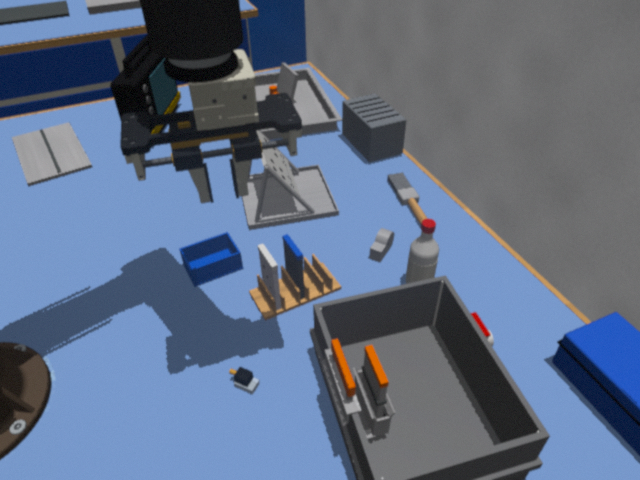

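```bash
python3 - <<'E'
from h import *
T=cv2.cvtColor(cv2.imread('pics/t18.png'),cv2.COLOR_BGR2RGB);S=cv2.cvtColor(cv2.imread('pics/s18.png'),cv2.COLOR_BGR2RGB)
t=[x for x in omask(T,(3,150,80)) if x[1][0]>440];q=[x for x in omask(S,(3,150,80)) if x[1][0]>300 and x[1][1]>300]
for x in t+q: print(x[0],x[1].round(1))
yw=np.radians(-8.0); X=np.array([np.cos(yw),np.sin(yw),0]);Y=np.array([-X[1],X[0],0]);O=np.array([.5052,-.2595,.12])
for a in t:
  for b in q:
    P,e=tri(ray('top',a[1]),ray('side',b[1])); 
    if e<.006: print(P.round(4),e.round(4),[((P-O)@X).round(4),((P-O)@Y).round(4)])
E
```

```text
[467 252  28  10  51] [477.9 257.5]
[462 278  44  10  72] [483.4 283.3]
[332 338  24  58 510] [343.2 366.4]
[365 345  23  43 403] [376.2 365.9]
[ 0.504  -0.26    0.1507] 0.0046 [np.float64(-0.0012), np.float64(-0.0007)]
```

```bash
python3 - <<'E'
from h import *
f=lambda n:cv2.cvtColor(cv2.imread(n),cv2.COLOR_BGR2HSV)
H=[cv2.inRange(f('pics/t18.png'),(3,110,80),(22,255,255)),cv2.inRange(f('pics/s18.png'),(3,150,80),(22,255,255))]
res=[]
for m,x0,y0 in zip(H,(440,300),(200,320)):
    m[:y0]=0;m[:,:x0]=0;k,l,st,c=cv2.connectedComponentsWithStats(m)
    res.append([c[j] for j in range(1,k) if st[j,4]>60]); print([(st[j].tolist()) for j in range(1,k) if st[j,4]>60])
yw=np.radians(-8.0); X=np.array([np.cos(yw),np.sin(yw),0]);Y=np.array([-X[1],X[0],0]);O=np.array([.5052,-.2595,.12])
for a in res[0]:
  for b in res[1]:
    P,e=tri(ray('top',a),ray('side',b)); print(P.round(4),e.round(4),((P-O)@X).round(4),((P-O)@Y).round(4))
E
```

```text
[[467, 251, 35, 11, 248], [462, 277, 45, 11, 233]]
[[332, 338, 24, 58, 510], [365, 345, 23, 43, 403]]
[ 0.5303 -0.2569  0.1363] 0.0402 0.0245 0.006
[ 0.5508 -0.2659  0.1313] 0.0032 0.0461 0.0
[ 0.5047 -0.2599  0.1503] 0.0033 -0.0004 -0.0005
[ 0.5235 -0.2694  0.1514] 0.0454 0.0195 -0.0073
```

```bash
python3 -c "
from plant import r
print(r.get_state()['time_s']); print(r.close_job())"
```

```text
29.55
the job is handed in; nothing more can be done
None
```

I hung the holder on the tank's robot-facing long wall with its trough inside, then stood the weld plate in the trough with its orange edge up. I set both down under contact, let go and backed the gripper away. The job was handed in at 29.6 s.

- **Holder:** while still gripped, the lip top measured z 0.1227–0.1236 m, where 0.123 m means fully home. After the plate went in, the grip bar measured z 0.150 m against 0.149 m expected. The bar sits within about 1 mm of the wall centre line.
- **Plate:** it touched the trough floor within 1 mm of the expected height. It shifted by roughly 3 mm when first released, then did not move as the fingers opened further. The orange edge measured 46 mm inside the wall line (trough centre 47 mm), at about z 0.131 m. That is a few millimetres below the roughly 0.134 m I expected, and I put the difference down to camera error.
- **Other objects:** in the last pictures everything else looked as it stood at the start. Wrist forces I read stayed under about 17 N.
- **Disagreements:** the first top and wrist camera estimates of the wall differed by about 2–3 mm. A closer wrist view settled it and showed the lip centred. The wrist view also put the trough 2–3 mm nearer the wall than drawn, which suggests the holder leans about 1°. I did not check that lean any other way.

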